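Fetch an alloy bar from a slanted rack with sprung tongs and weigh it

ROBOT

A 7-joint arm with a two-finger parallel gripper is mounted at the origin on the work surface. World frame = base frame: x ahead of the robot, y to its left, z up, the work surface at z = 0. Lengths are in m, angles in rad, forces in N, time in s.
With the tool pointing down it reaches from about 0.4 to 0.85 m from the base axis. Payload 10.4 kg.
Tool frame: the origin (TCP) lies midway between the tips of the shut fingers; the grasp point (between the pads) lies 19 mm behind it (r.tcp_to_grasp is the z of the grasp point in the tool frame, in m); z points along the fingers, x is the direction in which the jaws open and shut, and the axes are right-handed (so a half turn about z gives the same grasp; the last joint's range is limited). The gripper opens to 87 mm and grips with 3 to 60 N. Pads are 19 mm wide; open, the fingers measure 117 mm over their backs; the gripper's body (75 mm by 190 mm) begins 51 mm behind the grasp point.
Start: joints at [-1.338, 0.332, -0.065, 1.46, 0.022, 1.35, -0.088], TCP at [0.158, 0.605, 0.223] pointing down, gripper open.
Joint ranges: [-2.6, 2.6], [-0.5, 2.12], [-1.47, 1.34], [0.16, 2.42], [-1.27, 4.41], [0.06, 2.06], [-2.6, 2.6]. Speed limits (rad/s): [2.22, 2.22, 2.79, 2.79, 3.14, 3.14, 3.14].

INTERFACE

Orientations are given as a unit quaternion [x, y, z, w].
In Python, from bench import r, camera, close_job gives the robot as it stands. The module is installed in compiled form; this text tells all that it offers.
- The arm moves only by the shell command python3 -m crank 'ROWS' [FORCE]. ROWS is JSON, a list of rows, each an object of numbers: "x", "y", "z": the shift along the tool's x, y, z scaled (see below); "ax", "ay", "az": the turn, a rotation vector about the tool's x, y, z scaled (see below); "claw": the closure, from -1 (fully open) to 1 (shut), so that 0 is half open. A call has exactly 5 rows; each row is the pose to reach, as a shift and turn from the pose commanded when the call began, along the tool's axes at that moment; what a row does not reach only later rows make up. The controller multiplies each number of a shift by 1 m and each number of a turn by 2 rad. A row lasts 1/12 s, in which the tool goes at most 41.7 mm and 7.16 degrees, less where a joint would pass 70% of its speed; a pose out of reach is approached as far as the arm can. A call with a number of a shift or a turn outside -1 to 1 is refused whole. A call with a gripper value outside its range is refused whole. The fingers move at their own pace and stop on an object; FORCE is the grip in N (left out, the last holds). Time passes only in rows, so rows that repeat a pose let the fingers close, or fill a call up. It gives the time, the measured TCP pose, the force and the opening at its end, in the units of the state.
- r.read_state(): the state, without advancing time (a new reading comes with each control period).
- camera(name): name is "scene" or "top"; returns a dict with "color" (420x560x3 uint8, blue, green, red), "fx", "fy", "cx", "cy" (pixels), "eye" and "orientation" of the camera in the world. Camera axes: x right, y down, z forward; pixel columns grow to the right and rows downward; lengths in m; the calibration is good to about 2 mm. A picture is of the moment at which its call begins. There is no depth.
- close_job(): hands the job in, once; it reports no verdict.
The state is a dict: "time": time; "joint_positions": joint angles; "joint_vel": joint speeds; "joint_torque": joint torques, N m; "ee_pos": TCP position; "eef_rot": TCP orientation; "ft_force": force on the tool from outside, world axes, zero at the start; "torque": the same for the moment, N m; "width": finger opening in m.
Only numpy, scipy, OpenCV 4.12 (cv2) and the standard library are available. Lean on these libraries where they do the work, as an engineer would, in place of code of your own. Each camera call takes 0.05 s, during which the arm holds its last target. There are 200 camera calls.

TASK

Pick up the sprung tongs and use them to reach down into the slanted rack, grip the square alloy bar deep in its pocket and draw it out. Without letting go above it, set the bar down lying flat on the middle of the balance pan, then lay the tongs flat on the bench again, as they lay before, and let go of them. Handle the bar only with the tongs, do not press hard on the pan, and leave the flat bar in its pocket and the other things where they are.

Things in the scene. Friction and masses are not known exactly. Their poses are not given: they have to be found in the camera images.
- tongs: Steel sprung tongs, 200 mm long, 0.12 kg, lying on the bench; two arms on a black rear knuckle (26 mm across, 36 high, x = -95 mm). Origin: midway between the finger plates, where to grip, 18 mm above the bench as they lie. x points to the jaws, y is the way they close, z up as they lie. Finger plates (ribbed outside): 62 mm long (x +-31), 36 mm high (z +-18).
- tongs_tip (a point): Point midway between the jaw ends, on the tongs' x axis, 105 mm from their origin. Jaws: x from 33 to 105 mm, 12 mm high (z +-6), 4 mm thick. Released, they are 34 mm apart inside and 42 mm over all at the ends, and the finger plates measure 44 mm over all at the tongs' origin. The jaw gap shrinks about 2.1 mm for each mm the plates are squeezed.
- jaw_left (a joint): Turn of one tongs arm (the other mirrors it): 0 rad = spread on its stop, about 0.045 = jaws on the 16 mm bar, at most 0.08. Plates squeezed to 42 mm: tongs carried open, jaw gap about 30 mm; to about 35.5 mm: jaws on the bar. The spring pushes each plate with 14 N at first, 18 N when on the bar; a 60 N squeeze then gives about 20 N at each jaw. Eased back to 42 mm, the jaws let the bar go.
- bar: Square alloy bar, bare metal, 16 x 16 x 60 mm, 0.05 to 0.1 kg, lying loose along the floor of either one of the rack's pockets, lower end against the pocket's end, upper end 40 mm inside the mouth. Origin: middle of the bottom edge of its lower end; x along the bar (in the rack: up towards the mouth), y across, z away from the face it lies on.
- bar_mid (a point): Centre of the square bar.
- flat_bar: Flat alloy bar of the same metal, 30 wide x 8 thick x 60 mm, lying in the rack's other pocket: to be left there. Origin and axes as for the square bar.
- rack: Fixed white plastic rack with two pockets side by side, open at the upper end, which looks to the rack's +x; their axes rise 35 degrees above level towards +x. Inside: 52 mm wide, 36 high (across the axis), 100 deep; roof with a 20 mm sight slot. Origin on the bench straight below the floors' inner ends (30 mm up). Foot x -40 to 110 mm, y +-70; highest edge 121 mm up.
- pocket_left (a point): Middle of the lower lip of the mouth of the pocket at the rack's +y side (pocket centre line at y = +28.5 mm): on the pocket floor, 100 mm up the slope from its inner end, 87 mm above the bench.
- pocket_right (a point): The same point of the pocket at the rack's -y side (y = -28.5 mm). Walls are 5 to 6 mm thick, the roof 4 mm.
- balance: Fixed bench balance, white body 190 x 170 x 34 mm (x from -120 to +70 mm, y +-85 mm) with a round steel pan, 110 mm across, on top; a grey display ridge, 43 mm high, on the -x end. Origin on the bench under the pan's centre.
- pan (a point): Centre of the pan's top face, 50 mm above the bench.
- model: Bystander: plaster dental model, 62 x 66 x 29 mm, loose. Origin: centre of its underside.
- jar: Bystander: clear jar with white cap, 60 mm across, 75 mm high, loose. Origin: centre of its underside.
- articulator: Bystander: metal articulator with plaster models, 100 x 90 x 124 mm, loose. Origin: centre of its underside.

How it is judged:
On the way, in this order (a step that is already met when the one before it is completed fails the run):
1. the tongs grip the square bar while it is still deep in its pocket (contact force between tongs and bar above 3 N and value of joint jaw_left above 0.03 rad and distance between bar_mid and rack below 0.085 m), for 0.1 s.
2. the bar is out of the rack, held in the tongs (contact force between tongs and bar above 1 N and distance between bar_mid and rack above 0.17 m), for 0.1 s.
3. the bar is brought down to within 15 mm of the pan while still held in the tongs (contact force between tongs and bar above 1 N and horizontal distance between bar_mid and pan below 0.04 m and z of bar_mid in the frame of pan below 0.023 m), for 0.1 s.
At the end, for the whole second after the job is handed in: The square bar lies flat (within 5 degrees), at rest, its centre within 30 mm of the pan centre; the tongs lie flat (within 8 degrees, either side up), at rest on the bench, origin under 24 mm up, clear of the bar; the flat bar is within 12 mm of where it was (horizontal distance between bar_mid and pan below 0.03 m and z of bar_mid in the frame of pan between 0.005 and 0.011 m and angle between bar's own x axis and vertical between 1.48 and 1.66 rad and linear speed of each of bar, tongs below 0.02 m/s and contact force between tongs and bar below 0.1 N and height (world z) of tongs below 0.024 m and (angle between tongs's own z axis and vertical below 0.15 rad or angle between tongs's own z axis and vertical above 2.99 rad) and distance of flat_bar from where it was at the start of the episode below 0.012 m); the robot touches nothing.
It fails at once if a finger of the robot touches the square bar (contact force between the fingers and bar above 0.5 N).
It fails at once if more than 25 N on the balance (contact force between any of bar, tongs, the fingers and balance above 25 N).
It fails at once if a bystander moved more than 20 mm, or the flat bar taken from its pocket (distance of any of model, jar, articulator, flat_bar from where it was at the start of the episode above 0.02 m).
It also fails if it takes over 64 s, if anything falls off the work surface, if the arm or the gripper's body presses on something with over 40 N, if the wrist force passes 120 N, or if a joint passes its speed limit or range.

## Working session

There is one attempt and no reset: what is moved stays moved. The work goes in short steps, Python scripts to look and compute and a shell command to move; the robot and the scene stay as the last step left them, time stands still between calls to the robot, and variables do not carry over. Pictures are saved under pics/ and viewed, about 8 in all and at most 12, crops included, and the job is handed in when it is done.

```bash
mkdir -p pics; ls; cat > h.py <<'E'
import numpy as np, cv2, json
from scipy.spatial.transform import Rotation as R
from bench import r, camera
def snap(name, fn):
    c=camera(name); cv2.imwrite(f'pics/{fn}.png',c['color']); return c
def ray(c,u,v):
    d=np.array([(u-c['cx'])/c['fx'],(v-c['cy'])/c['fy'],1.]); q=np.array(c['orientation'])
    M=R.from_quat(q).as_matrix() if q.size==4 else q.reshape(3,3)
    d=M@d; return np.array(c['eye']),d/np.linalg.norm(d)
def onz(c,u,v,z):
    e,d=ray(c,u,v); return e+d*(z-e[2])/d[2]
def tri(c1,p1,c2,p2):
    e1,d1=ray(c1,*p1); e2,d2=ray(c2,*p2)
    s=np.linalg.lstsq(np.c_[d1,-d2],e2-e1,rcond=None)[0]
    a=e1+s[0]*d1;b=e2+s[1]*d2; return (a+b)/2,np.linalg.norm(a-b)
def proj(c,P):
    q=np.array(c['orientation']); M=R.from_quat(q).as_matrix() if q.size==4 else q.reshape(3,3)
    p=M.T@(np.array(P)-np.array(c['eye'])); return c['cx']+c['fx']*p[0]/p[2], c['cy']+c['fy']*p[1]/p[2]
def plan(pos,Rm,state=None):
    "shift & turn numbers from current pose to target TCP pose"
    s=state or r.read_state(); R0=R.from_quat(s['eef_rot'])
    d=R0.inv().apply(np.array(pos)-s['ee_pos']); t=(R0.inv()*R.from_matrix(Rm)).as_rotvec()/2
    print('shift',d.round(4),'turn',t.round(4),'deg',np.degrees(2*np.linalg.norm(t)).round(1))
E
python3 - <<'E'
from h import *
s=r.read_state(); print(s, r.tcp_to_grasp)
for n in('scene','top'):
    c=snap(n,n+'0'); print({k:v for k,v in c.items() if k!='color'})
E
```

```text
pics
{'time': 0.0, 'joint_positions': array([-1.33758732,  0.33286447, -0.06470898,  1.46096682,  0.02165029,
        1.34988882, -0.08848669]), 'joint_vel': array([ 6.99560661e-04,  6.51281736e-04, -3.17398879e-04,  4.45961610e-04,
        1.29425358e-03, -8.94712481e-04,  6.14669629e-05]), 'joint_torque': array([-2.03843506e-04, -6.23271561e+01,  2.41528504e-02, -3.89905035e+01,
       -6.14787801e-02,  3.96289013e-02,  1.40792508e-04]), 'ee_pos': array([0.1580604 , 0.60427541, 0.22174643]), 'eef_rot': array([ 7.91509608e-01,  6.11156305e-01, -5.29801053e-04,  4.80568871e-04]), 'ft_force': array([-1.30498338,  0.45191663,  0.41751438]), 'torque': array([ 0.05244196, -0.00427205, -0.06812441]), 'width': 0.08705315619481073} -0.0187
{'fx': 393.56446907914227, 'fy': 393.56446907914227, 'cx': 282.8421914472538, 'cy': 219.6590422731344, 'eye': array([0.78916481, 0.49285486, 0.89106377]), 'orientation': array([ 0.23146485,  0.92899303, -0.28170006, -0.0635693 ])}
{'fx': 512.809407595846, 'fy': 512.809407595846, 'cx': 281.75651577495034, 'cy': 206.37895116187858, 'eye': array([0.40140959, 0.03539876, 1.36354494]), 'orientation': array([-0.70544577,  0.70664398, -0.03902831,  0.03843615])}
```

View pics/scene0.png

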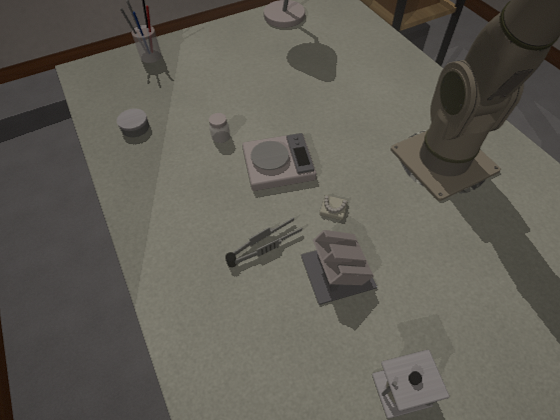

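View pics/top0.png

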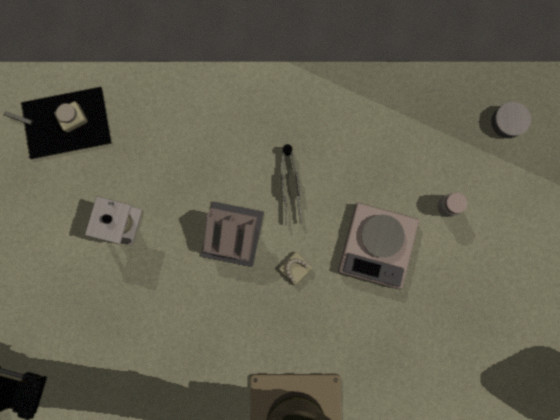

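The scene view shows the tongs at about (262,243), the rack at (340,262), the balance at (280,162) and the plaster model at (335,206). In the top view they are at (292,185), (232,235), (380,243) and (295,268). I'll enlarge both.

```bash
python3 - <<'E'
import cv2,numpy as np
def enh(a): return np.clip(255*(a/255.)**0.6*1.15,0,255).astype('uint8')
t=cv2.imread('pics/top0.png')[135:305,195:325]; s=cv2.imread('pics/scene0.png')[210:310,215:385]
a=cv2.resize(enh(t),None,fx=3.5,fy=3.5,interpolation=3) #455x595
b=cv2.resize(enh(s),None,fx=4.5,fy=4.5,interpolation=3) #765x450
cv2.imwrite('pics/c1.png',a);cv2.imwrite('pics/c2.png',b)
E
```

```text
(no output)
```

View pics/c1.png

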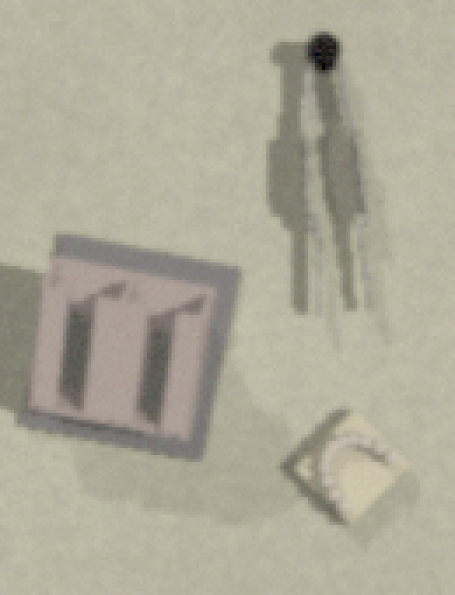

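View pics/c2.png

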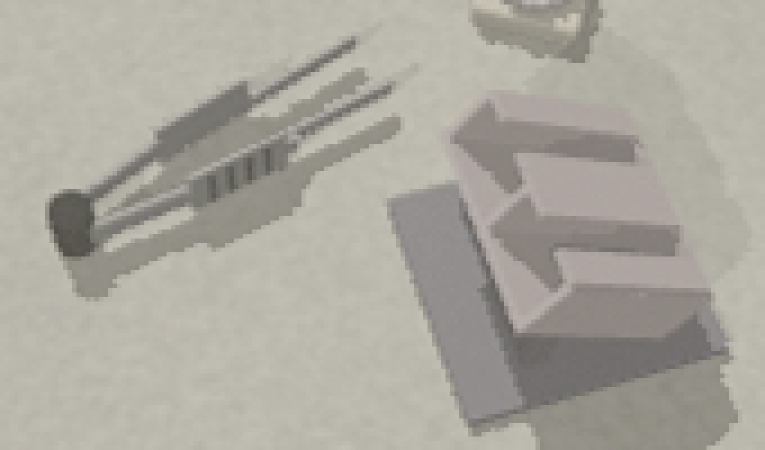

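```bash
cat > v.py <<'E'
from h import *
import bench
cal={}
E
python3 - <<'E'
from h import *
ct=camera('top'); cs=camera('scene')
T=lambda u,v:(195+u/3.5,135+v/3.5); S=lambda u,v:(215+u/4.5,210+v/4.5)
F=np.array([onz(ct,*T(*p),.008) for p in[(58,235),(242,267),(205,460),(17,428)]]);print(F.round(3))
print([np.linalg.norm(F[i]-F[(i+1)%4]).round(3) for i in range(4)])
for nm,a,b in[('foot+x+y',(58,235),(470,430)),('foot+x-y',(242,267),(388,200)),('roof near,right end? ',(42,268),(515,335)),('body -y +x',(220,293),(440,140)),('body -x+y',(28,407),(710,340)),('knuckle',(322,50),(72,215)),('jawR end',(385,345),(385,22)),('jawL end',(338,352),(418,66))]:
    P,e=tri(ct,T(*a),cs,S(*b)); print(nm,P.round(3),'miss',e.round(4))
c=(F.mean(0)); 
ax=(F[0]+F[1]-F[2]-F[3])[:2]; ax/=np.linalg.norm(ax); print('ax',ax,np.degrees(np.arctan2(ax[1],ax[0])))
for sg in(1,-1):
    x=np.r_[ax*sg,0]; y=np.cross([0,0,1],x); o=c-x*.035; o[2]=0
    for nm,(X,Z) in dict(lip=(.082,.087),roofmouth=(.061,.117),inner=(0,.03),innerroof=(-.021,.059)).items():
        for Y in(.0545,.0025):
            p=o+x*X+y*Y+[0,0,Z]; q=proj(cs,p);w=proj(ct,p)
            print(sg,nm,Y,'scene crop',np.round([(q[0]-215)*4.5,(q[1]-210)*4.5]),'top crop',np.round([(w[0]-195)*3.5,(w[1]-135)*3.5]))
E
```

```text
[[0.562 0.221 0.008]
 [0.538 0.081 0.008]
 [0.392 0.108 0.008]
 [0.416 0.25  0.008]]
[np.float64(0.142), np.float64(0.148), np.float64(0.143), np.float64(0.149)]
foot+x+y [0.562 0.222 0.003] miss 0.0017
foot+x-y [0.536 0.083 0.006] miss 0.0055
roof near,right end?  [0.533 0.219 0.083] miss 0.0102
body -y +x [0.511 0.095 0.072] miss 0.0026
body -x+y [0.43  0.242 0.018] miss 0.0057
knuckle [0.699 0.021 0.03 ] miss 0.0029
jawR end [ 0.476 -0.026  0.003] miss 0.0049
jawL end [ 0.472  0.009 -0.001] miss 0.0031
ax [ 0.98182615 -0.18978256] -10.94009488321985
1 lip 0.0545 scene crop [516. 319.] top crop [ 58. 262.]
1 lip 0.0025 scene crop [480. 229.] top crop [130. 275.]
1 roofmouth 0.0545 scene crop [563. 281.] top crop [ 46. 287.]
1 roofmouth 0.0025 scene crop [524. 190.] top crop [120. 301.]
1 inner 0.0545 scene crop [653. 322.] top crop [ 46. 378.]
1 inner 0.0025 scene crop [615. 238.] top crop [115. 391.]
1 innerroof 0.0545 scene crop [699. 288.] top crop [ 35. 405.]
1 innerroof 0.0025 scene crop [660. 202.] top crop [105. 418.]
-1 lip 0.0545 scene crop [610.  92.] top crop [182. 420.]
-1 lip 0.0025 scene crop [648. 173.] top crop [110. 407.]
-1 roofmouth 0.0545 scene crop [580.  71.] top crop [185. 390.]
-1 roofmouth 0.0025 scene crop [618. 154.] top crop [112. 376.]
-1 inner 0.0545 scene crop [458. 184.] top crop [209. 313.]
-1 inner 0.0025 scene crop [491. 265.] top crop [140. 300.]
-1 innerroof 0.0545 scene crop [425. 167.] top crop [212. 282.]
-1 innerroof 0.0025 scene crop [457. 250.] top crop [142. 268.]
```

```bash
python3 - <<'E'
from h import *
t=np.mean([camera('top')['color'].astype(float) for _ in range(4)],0); s=np.mean([camera('scene')['color'].astype(float) for _ in range(4)],0)
np.savez('avg.npz',t=t,s=s)
f=lambda a,k:cv2.resize(np.clip(255*(np.clip(a-20,0,None)/110)**.7,0,255).astype('uint8'),None,fx=k,fy=k,interpolation=2)
a=f(t[208:263,202:258],7); b=f(s[229:284,312:370],7)
cv2.imwrite('pics/slots.png',np.hstack([a,b])); print(a.shape,b.shape)
E
```

```text
(385, 392, 3) (385, 406, 3)
```

View pics/slots.png

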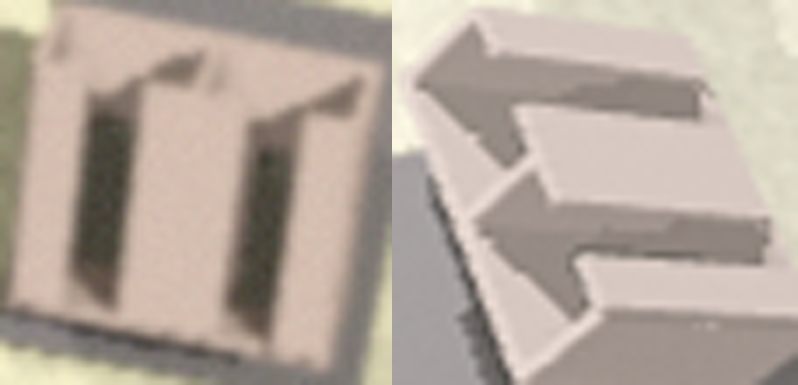

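```bash
python3 - <<'E'
from h import *
d=np.load('avg.npz'); ct=camera('top'); cs=camera('scene')
a=np.radians(-10.94); x=np.array([np.cos(a),np.sin(a),0]); y=np.array([-x[1],x[0],0]); o=np.array([.477,.165,0])-.035*x
sl=np.radians(35); ux=x*np.cos(sl)+[0,0,np.sin(sl)]; uz=-x*np.sin(sl)+np.array([0,0,np.cos(sl)]); q0=o+[0,0,.03]
print('o',o)
for nm,c,im in(('top',ct,d['t'].mean(2)),('scene',cs,d['s'].mean(2))):
  for h in(.040,):
    print(nm,'plane h',h,'rows: along s(mm), columns lateral mm -60..60 step2')
    for s_ in range(0,116,6):
        row=[]
        for Y in range(-46,-10,2):
            u,v=proj(c,q0+ux*s_/1e3+uz*h+y*Y/1e3); row.append(int(cv2.getRectSubPix(im.astype('float32'),(1,1),(u,v))[0,0]))
        row.append('|')
        for Y in range(12,48,2):
            u,v=proj(c,q0+ux*s_/1e3+uz*h+y*Y/1e3); row.append(int(cv2.getRectSubPix(im.astype('float32'),(1,1),(u,v))[0,0]))
        print(s_,*row)
E
```

```text
o [0.44263607 0.17164233 0.        ]
top plane h 0.04 rows: along s(mm), columns lateral mm -60..60 step2
0 77 80 79 75 71 68 70 77 78 76 74 73 76 77 75 73 69 67 | 70 69 71 74 74 72 71 70 70 72 73 72 71 71 70 72 74 74
6 94 93 91 87 79 66 63 67 70 72 76 78 79 80 83 87 89 91 | 92 93 91 87 77 72 70 73 78 80 80 79 79 81 86 90 92 93
12 94 94 93 89 78 60 48 43 44 48 54 61 68 74 81 88 93 93 | 94 93 91 84 68 54 46 46 50 56 63 70 72 78 85 91 95 94
18 94 94 92 87 75 59 46 40 39 40 41 43 45 54 68 82 91 94 | 94 93 92 83 69 53 44 43 43 44 45 48 55 65 77 88 92 94
24 93 94 93 87 74 57 41 38 37 36 37 37 41 50 65 82 90 93 | 94 93 89 80 65 48 41 39 39 39 40 40 45 56 74 87 92 94
30 94 95 93 87 75 54 42 37 36 35 36 39 45 55 68 83 91 94 | 94 93 89 81 64 47 38 36 36 36 35 37 41 53 72 85 92 94
36 94 93 92 88 75 56 41 34 35 36 38 41 46 55 68 82 91 94 | 94 93 90 81 63 47 38 35 36 35 35 36 41 57 75 89 94 94
42 93 92 92 86 72 54 40 36 37 36 36 38 44 56 70 83 91 93 | 94 93 91 81 65 47 36 36 35 35 35 36 41 56 74 88 93 93
48 94 94 93 86 71 52 40 37 36 36 37 40 46 56 71 85 91 94 | 94 94 90 81 66 46 38 36 36 35 34 
[... 3002 characters left out ...]
 100 100 99 93 76 73 72 72 72 72 72 71 67 79 96 99 100 100 | 99 100 99 86 74 71 71 70 66 63 64 59 64 75 97 99 99 99
90 100 100 98 93 79 73 72 72 72 72 72 69 71 78 97 100 100 100 | 99 100 97 87 73 71 71 72 71 68 65 59 61 76 95 99 99 99
96 103 103 102 91 80 73 71 72 72 72 72 70 69 72 94 102 103 103 | 99 102 97 88 74 72 71 71 71 68 68 62 60 86 98 100 100 100
102 88 89 88 90 88 76 73 72 72 72 72 71 68 67 74 86 89 91 | 95 96 96 91 81 74 71 72 72 68 67 67 63 63 85 94 94 98
108 76 71 72 72 72 71 72 72 72 72 72 71 68 67 67 67 67 66 | 70 70 71 71 71 71 72 72 71 69 67 66 67 67 66 64 60 64
114 105 90 77 72 72 72 72 72 72 72 72 71 69 68 68 67 67 67 | 87 73 71 71 72 71 72 71 71 69 67 66 67 67 67 67 67 67
```

```bash
python3 - <<'E'
from h import *
s=np.mean([camera('scene')['color'].astype(float) for _ in range(8)],0); t=np.mean([camera('top')['color'].astype(float) for _ in range(8)],0)
np.savez('avg.npz',t=t,s=s)
f=lambda a,lo,hi,k:cv2.resize(np.clip(255*(a-lo)/(hi-lo),0,255).astype('uint8'),None,fx=k,fy=k,interpolation=cv2.INTER_NEAREST)
b=f(s[229:276,311:367],45,80,9); a=f(t[218:258,205:245],25,60,7)
im=np.zeros((423,504+280,3),'uint8'); im[:423,:504]=b; im[:280,504:]=a
cv2.imwrite('pics/slots2.png',im)
E
```

```text
(no output)
```

View pics/slots2.png

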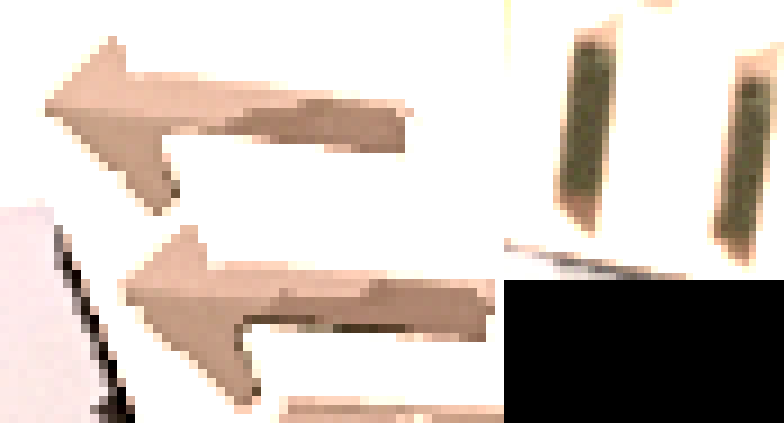

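```bash
cat >> h.py <<'E'
a_=np.radians(-10.94); rx=np.array([np.cos(a_),np.sin(a_),0]); ry=np.array([-rx[1],rx[0],0]); ro=np.array([.4426,.1716,0])
sl=np.radians(35); ux=rx*np.cos(sl)+[0,0,np.sin(sl)]; uz=-rx*np.sin(sl)+np.array([0,0,np.cos(sl)]); q0=ro+[0,0,.03]
def RK(s,Y,h): return q0+ux*s/1e3+ry*Y/1e3+uz*h/1e3
E
python3 - <<'E'
from h import *
ct=camera('top'); cs=camera('scene')
S=lambda p:tuple(np.round([(p[0]-311)*9,(p[1]-229)*9]).astype(int)); T=lambda p:tuple(np.round([504+(p[0]-205)*7,(p[1]-218)*7]).astype(int))
P=lambda *a:(S(proj(cs,RK(*a))),T(proj(ct,RK(*a))))
for pk,Yc in(('left',28.5),('right',-28.5)):
    for s_ in (0,60,100):
        print(pk,'floor/wall corner -y s',s_,P(s_,Yc-26,0),'floor mid',P(s_,Yc,0))
    for s_ in (0,100):
        for dy in(-10,10): print('  slot edge top',s_,dy,P(s_,Yc+dy,40),'under',P(s_,Yc+dy,36))
    for w,h in((8,16),(15,8)):
        for s_ in(60,0):
          print('  bar',h,'s',s_,'top -y',P(s_,Yc-w,h),'top +y',P(s_,Yc+w,h),'bot -y',P(s_,Yc-w,0),'bot +y',P(s_,Yc+w,0))
E
```

```text
left floor/wall corner -y s 0 ((np.int64(367), np.int64(305)), (np.int64(664), np.int64(201))) floor mid ((np.int64(404), np.int64(388)), (np.int64(595), np.int64(188)))
left floor/wall corner -y s 60 ((np.int64(209), np.int64(294)), (np.int64(681), np.int64(65))) floor mid ((np.int64(246), np.int64(380)), (np.int64(611), np.int64(51)))
left floor/wall corner -y s 100 ((np.int64(97), np.int64(286)), (np.int64(693), np.int64(-30))) floor mid ((np.int64(133), np.int64(374)), (np.int64(622), np.int64(-43)))
  slot edge top 0 -10 ((np.int64(488), np.int64(276)), (np.int64(599), np.int64(253))) under ((np.int64(478), np.int64(284)), (np.int64(601), np.int64(247)))
  slot edge top 0 10 ((np.int64(519), np.int64(342)), (np.int64(544), np.int64(242))) under ((np.int64(509), np.int64(350)), (np.int64(547), np.int64(236)))
  slot edge top 100 -10 ((np.int64(217), np.int64(255)), (np.int64(626), np.int64(17))) under ((np.int64(207), np.int64(263)), (np.int64(628), np.int64(12)))
  slot edge top 100 10 ((np.int64(247), np.int64(325)), (np.int64(570), np.int64(6))) under ((np.int64(237), np.int64
[... 2868 characters left out ...]
np.int64(767), np.int64(221))) bot +y ((np.int64(335), np.int64(233)), (np.int64(725), np.int64(213)))
  bar 8 s 60 top -y ((np.int64(166), np.int64(131)), (np.int64(802), np.int64(100))) top +y ((np.int64(206), np.int64(226)), (np.int64(721), np.int64(84))) bot -y ((np.int64(148), np.int64(148)), (np.int64(806), np.int64(89))) bot +y ((np.int64(187), np.int64(242)), (np.int64(725), np.int64(73)))
  bar 8 s 0 top -y ((np.int64(322), np.int64(148)), (np.int64(782), np.int64(236))) top +y ((np.int64(363), np.int64(239)), (np.int64(702), np.int64(221))) bot -y ((np.int64(304), np.int64(164)), (np.int64(786), np.int64(225))) bot +y ((np.int64(344), np.int64(255)), (np.int64(707), np.int64(209)))
```

```bash
python3 - <<'E'
from h import *
d=np.load('avg.npz'); ct=camera('top'); im=d['t'].astype('float32'); g=im.mean(2)
for Yc,Ys in((28.5,(26,28,30,32)),(-28.5,(-32,-30,-28,-26))):
  for Y in Ys:
    s_=np.arange(0,110,.5); v=np.array([cv2.getRectSubPix(g,(1,1),proj(ct,RK(s,Y,40)))[0,0] for s in s_])
    dk=s_[v<52]; print(Y,'dark',dk.min(),dk.max(), 'below 40:',s_[v<40].min(),s_[v<40].max())
  for s in (20,40,60,70,76,80,84,88):
    print(s,[tuple(int(k) for k in cv2.getRectSubPix(im,(1,1),proj(ct,RK(s,Y,40)))[0,0]) for Y in (Yc-6,Yc-3,Yc,Yc+3,Yc+6)])
E
```

```text
26 dark 10.5 90.0 below 40: 24.5 81.0
28 dark 12.0 91.0 below 40: 24.0 85.0
30 dark 13.5 91.5 below 40: 24.0 86.0
32 dark 15.5 91.0 below 40: 23.0 86.0
20 [(44, 48, 55), (38, 42, 47), (37, 41, 47), (37, 41, 47), (40, 44, 51)]
40 [(41, 45, 49), (33, 37, 38), (32, 36, 37), (33, 37, 37), (35, 39, 41)]
60 [(38, 43, 45), (32, 36, 38), (33, 37, 38), (32, 36, 37), (35, 39, 41)]
70 [(39, 43, 46), (33, 36, 38), (33, 36, 38), (33, 36, 38), (34, 38, 41)]
76 [(39, 43, 46), (33, 36, 38), (33, 37, 38), (33, 37, 38), (35, 39, 41)]
80 [(40, 44, 47), (36, 40, 41), (35, 38, 39), (34, 38, 39), (35, 39, 41)]
84 [(44, 49, 52), (37, 42, 44), (35, 39, 41), (32, 36, 38), (36, 40, 43)]
88 [(48, 53, 59), (43, 47, 53), (42, 46, 51), (39, 42, 48), (43, 46, 52)]
-32 dark 9.5 88.5 below 40: 18.0 73.5
-30 dark 10.0 89.5 below 40: 17.5 83.0
-28 dark 10.5 89.5 below 40: 18.5 84.0
-26 dark 13.0 90.5 below 40: 19.0 84.0
20 [(42, 46, 50), (34, 38, 41), (34, 38, 41), (34, 38, 41), (36, 40, 45)]
40 [(40, 44, 47), (33, 37, 39), (33, 36, 38), (33, 37, 39), (39, 42, 47)]
60 [(40, 45, 47), (33, 37, 38), (34, 37, 38), (35, 38, 40), (40, 43, 47)]
70 [(40, 45, 48), (34, 38, 39), (33, 36, 37), (34, 38, 40), (40, 44, 48)]
76 [(44, 49, 52), (37, 41, 43), (36, 40, 41), (34, 38, 40), (40, 44, 49)]
80 [(44, 49, 53), (37, 42, 43), (33, 37, 39), (32, 36, 38), (38, 42, 47)]
84 [(47, 51, 55), (38, 42, 45), (36, 40, 43), (36, 39, 43), (42, 46, 52)]
88 [(51, 56, 62), (44, 49, 54), (44, 48, 54), (44, 48, 54), (46, 50, 57)]
```

Right pocket (rack −y): dark top runs 18 to 76 mm along the roof, which fits a 16 mm high bar. Left pocket: 24 to 82 mm, which fits an 8 mm bar. So the square bar is in the right pocket. Next I'll measure the tongs and the balance.

```bash
python3 - <<'E'
from h import *
d=np.load('avg.npz')
f=lambda a,lo,hi,k:cv2.resize(np.clip(255*(a-lo)/(hi-lo),0,255).astype('uint8'),None,fx=k,fy=k,interpolation=cv2.INTER_CUBIC)
a=f(d['t'][140:240,270:312],20,130,6); b=f(d['s'][208:272,222:314],20,140,5.8)
im=np.zeros((600,790,3),'uint8'); im[:600,:252]=a[:600,:252]; im[:b.shape[0],254:254+b.shape[1]]=b[:, :536]
g=f(d['t'][195:295,330:425],20,160,2.2); im[380:380+g.shape[0],300:300+g.shape[1]]=g
cv2.imwrite('pics/tongs.png',im); print(a.shape,b.shape)
E
```

```text
(600, 252, 3) (371, 534, 3)
```

View pics/tongs.png

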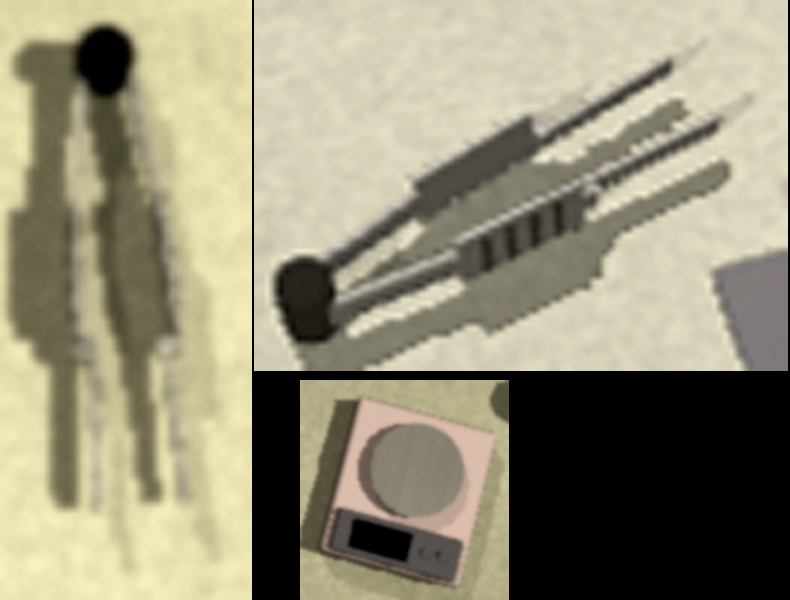

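```bash
python3 - <<'E'
from h import *
ct=camera('top'); cs=camera('scene')
T=lambda u,v:(270+(u-.0)/6,140+v/6); S=lambda u,v:(222+(u-254)/5.8,208+v/5.8); G=lambda u,v:(330+(u-300)/2.2,195+(v-380)/2.2)
for nm,a,b,z in[('knuckle',(104,60),(303,283),.036),('jawL',(97,506),(718,124),.024),('jawR',(183,498),(672,64),.024),('plateL front',(85,342),(590,188),.036),('plateR front',(172,340),(537,120),.036),('plateL rear',(74,205),(462,243),.036),('plateR rear',(158,200),(417,183),.036)]:
    P,e=tri(ct,T(*a),cs,S(*b)); print(nm,P.round(4),'miss',e.round(4),'top@z',onz(ct,*T(*a),z).round(4),'scene@z',onz(cs,*S(*b),z).round(4))
K=(onz(ct,*T(104,60),.036)+onz(cs,*S(303,283),.036))/2
J=(onz(ct,*T(97,506),.024)+onz(ct,*T(183,498),.024)+onz(cs,*S(718,124),.024)+onz(cs,*S(672,64),.024))/4
d=(J-K)[:2]; L=np.linalg.norm(d); d/=L; print('K',K,'J',J,'L',L,'yaw',np.degrees(np.arctan2(d[1],d[0])),'origin',K[:2]+d*.095, J[:2]-d*.105)
# balance
sm=np.load('avg.npz'); 
print('pan',[onz(ct,*G(u,v),.05).round(4) for u,v in((418,470),(371,470),(466,470),(418,423),(418,517))])
B=[onz(ct,*G(u,v),.034) for u,v in((362,398),(494,432),(458,584),(322,548))]; print('bal corners',np.round(B,3))
m=np.array([onz(cs,270,157,.05)]); print('pan scene rough',m.round(3))
# plaster model
print('model',onz(ct,195+345/3.5,135+465/3.5,.029).round(3))
E
```

```text
knuckle [0.6981 0.0191 0.0309] miss 0.0 top@z [0.697  0.0192 0.036 ] scene@z [0.6987 0.0219 0.036 ]
jawL [0.5002 0.024  0.017 ] miss 0.0046 top@z [0.5015 0.0227 0.024 ] scene@z [0.5008 0.0292 0.024 ]
jawR [ 0.5035 -0.0136  0.0185] miss 0.0048 top@z [ 0.505  -0.0149  0.024 ] scene@z [ 0.5035 -0.0089  0.024 ]
plateL front [0.5702 0.0301 0.0258] miss 0.0078 top@z [0.5721 0.0278 0.036 ] scene@z [0.5698 0.038  0.036 ]
plateR front [ 0.5731 -0.0097  0.0275] miss 0.0022 top@z [ 0.5729 -0.01    0.036 ] scene@z [ 0.5744 -0.0041  0.036 ]
plateL rear [0.6316 0.0335 0.0327] miss 0.0035 top@z [0.6325 0.0325 0.036 ] scene@z [0.6308 0.0363 0.036 ]
plateR rear [ 0.6348 -0.0039  0.0301] miss 0.002 top@z [ 0.6346 -0.0042  0.036 ] scene@z [6.351e-01 2.000e-04 3.600e-02]
K [0.69783576 0.02056059 0.036     ] J [0.50267943 0.00703893 0.024     ] L 0.19562420741363537 yaw -176.0365225339161 origin [0.60306297 0.01399413] [0.6074283  0.01429659]
pan [array([ 0.4694, -0.2266,  0.05  ]), array([ 0.4695, -0.1719,  0.05  ]), array([ 0.4693, -0.2825,  0.05  ]), array([ 0.5244, -0.2279,  0.05  ]), array([ 0.415 , -0.2253,  0.05  ])]
bal corners [[ 0.556 -0.165  0.034]
 [ 0.515 -0.321  0.034]
 [ 0.337 -0.273  0.034]
 [ 0.379 -0.115  0.034]]
pan scene rough [[ 0.47  -0.214  0.05 ]]
model [0.388 0.004 0.029]
```

```bash
cat >> h.py <<'E'
def tool(yaw_tongs,pitch=0):
    "tool matrix when tongs x points along yaw (deg), dipped by pitch deg; tool y=-tongs x"
    a=np.radians(yaw_tongs);p=np.radians(pitch)
    xt=np.array([np.cos(a)*np.cos(p),np.sin(a)*np.cos(p),-np.sin(p)]); yt=np.array([-np.sin(a),np.cos(a),0]); zt=np.cross(xt,yt)
    return np.c_[-yt,-xt,-zt]   # x=-yt, y=-xt, z=x×y
E
python3 - <<'E'
from h import *
M=tool(-176); print(M.round(3),np.linalg.det(M)); s=r.read_state(); print(R.from_quat(s['eef_rot']).as_matrix().round(2))
plan([.603,.013,.15],M)
c=camera('scene'); im=c['color']; sub=im[130:190,235:325]
hsv=cv2.cvtColor(im,cv2.COLOR_BGR2HSV); print(im[157,270],im[150,252],im[170,255],im[152,300])
E
```

```text
[[-0.07   0.998  0.   ]
 [ 0.998  0.07  -0.   ]
 [-0.     0.    -1.   ]] 0.9999999999999998
[[ 0.25  0.97 -0.  ]
 [ 0.97 -0.25  0.  ]
 [ 0.   -0.   -1.  ]]
shift [-0.4599  0.5801  0.0725] turn [-0.     -0.     -0.1628] deg 18.7
[ 96 100 103] [102 106 111] [123 127 137] [31 35 37]
```

```bash
python3 -m crank '[{"x":-0.024,"y":0.031,"claw":-1},{"x":-0.048,"y":0.062,"claw":-1},{"x":-0.074,"y":0.093,"claw":-1},{"x":-0.099,"y":0.124,"claw":-1},{"x":-0.123,"y":0.155,"claw":-1}]' 20
python3 -m crank '[{"x":-0.024,"y":0.031,"claw":-1},{"x":-0.048,"y":0.062,"claw":-1},{"x":-0.074,"y":0.093,"claw":-1},{"x":-0.099,"y":0.124,"claw":-1},{"x":-0.123,"y":0.155,"claw":-1}]'
python3 -m crank '[{"x":-0.024,"y":0.031,"claw":-1},{"x":-0.048,"y":0.062,"claw":-1},{"x":-0.074,"y":0.093,"claw":-1},{"x":-0.099,"y":0.124,"claw":-1},{"x":-0.123,"y":0.155,"claw":-1}]'
python3 -c "
from h import *
plan([.603,.013,.10],tool(-176)); print(r.read_state()['joint_positions'])"
```

```text
shift [-0.4599  0.5801  0.1225] turn [ 0.     -0.     -0.1628] deg 18.7
[-1.33760797  0.33221204 -0.06469945  1.4601125   0.02161441  1.34988586
 -0.0884939 ]schema error: expected keys x, y, z, ax, ay, az, claw
schema error: expected keys x, y, z, ax, ay, az, claw
schema error: expected keys x, y, z, ax, ay, az, claw
```

All keys are required.

```bash
python3 -m crank '[{"x":-0.024,"y":0.031,"z":0,"ax":0,"ay":0,"az":0,"claw":-1},{"x":-0.048,"y":0.062,"z":0,"ax":0,"ay":0,"az":0,"claw":-1},{"x":-0.074,"y":0.093,"z":0,"ax":0,"ay":0,"az":0,"claw":-1},{"x":-0.099,"y":0.124,"z":0,"ax":0,"ay":0,"az":0,"claw":-1},{"x":-0.123,"y":0.155,"z":0,"ax":0,"ay":0,"az":0,"claw":-1}]' 20
python3 -m crank '[{"x":-0.024,"y":0.031,"z":0,"ax":0,"ay":0,"az":0,"claw":-1},{"x":-0.048,"y":0.062,"z":0,"ax":0,"ay":0,"az":0,"claw":-1},{"x":-0.074,"y":0.093,"z":0,"ax":0,"ay":0,"az":0,"claw":-1},{"x":-0.099,"y":0.124,"z":0,"ax":0,"ay":0,"az":0,"claw":-1},{"x":-0.123,"y":0.155,"z":0,"ax":0,"ay":0,"az":0,"claw":-1}]'
python3 -m crank '[{"x":-0.024,"y":0.031,"z":0,"ax":0,"ay":0,"az":0,"claw":-1},{"x":-0.048,"y":0.062,"z":0,"ax":0,"ay":0,"az":0,"claw":-1},{"x":-0.074,"y":0.093,"z":0,"ax":0,"ay":0,"az":0,"claw":-1},{"x":-0.099,"y":0.124,"z":0,"ax":0,"ay":0,"az":0,"claw":-1},{"x":-0.123,"y":0.155,"z":0,"ax":0,"ay":0,"az":0,"claw":-1}]'
python3 -c "
from h import *
plan([.603,.013,.10],tool(-176)); print(r.read_state()['joint_positions'])"
```

```text
time: 2.22
ee_pos: [0.2778, 0.4447, 0.2227]
eef_rot: [0.792, 0.611, 0.0, -0.0]
ft_force: [1.1, -0.1, 0.0]
width: 0.0872
time: 2.63
ee_pos: [0.3966, 0.2864, 0.2229]
eef_rot: [0.792, 0.611, 0.0, -0.0]
ft_force: [1.0, 0.5, -0.1]
width: 0.0872
time: 3.05
ee_pos: [0.5155, 0.1281, 0.2229]
eef_rot: [0.792, 0.611, 0.0, 0.0]
ft_force: [1.2, 1.3, -0.7]
width: 0.0871
shift [-0.0893  0.1137  0.1229] turn [ 0.0004 -0.0003 -0.1629] deg 18.7
[-0.69440568  0.11921773  0.39830478  1.7293779  -0.04815136  1.3016578
  1.02900155]
```

```bash
python3 -m crank '[{"x":-0.022,"y":0.028,"z":0.02,"ax":0,"ay":0,"az":-0.04,"claw":-1},{"x":-0.044,"y":0.056,"z":0.04,"ax":0,"ay":0,"az":-0.08,"claw":-1},{"x":-0.066,"y":0.084,"z":0.06,"ax":0,"ay":0,"az":-0.12,"claw":-1},{"x":-0.089,"y":0.113,"z":0.08,"ax":0,"ay":0,"az":-0.163,"claw":-1},{"x":-0.089,"y":0.114,"z":0.105,"ax":0,"ay":0,"az":-0.163,"claw":-1}]'
python3 - <<'E'
from h import *
plan([.603,.013,.05],tool(-176)); plan([.603,.013,.005],tool(-176)); print(r.read_state()['joint_positions'])
# tongs y seen now vs before, pan in scene by mask
c=camera('scene'); im=c['color'].astype(int); sub=cv2.GaussianBlur(c['color'],(3,3),0)
g=sub.mean(2); m=((g>85)&(g<108)).astype('uint8'); m[:135]=0;m[185:]=0;m[:,:245]=0;m[:,294:]=0
n,l,st,ce=cv2.connectedComponentsWithStats(m); i=1+np.argmax(st[1:,4]); print(st[i],ce[i])
e=cv2.fitEllipse(max(cv2.findContours((l==i).astype('uint8'),0,1)[0],key=len)); print(e, onz(c,*e[0],.05), proj(c,[.4695,-.2266,.05]))
E
```

```text
time: 3.47
ee_pos: [0.6056, 0.0073, 0.1177]
eef_rot: [0.682, 0.731, -0.0, 0.003]
ft_force: [0.5, -1.6, 0.4]
width: 0.0872
shift [ 0.0061 -0.0024  0.0676] turn [ 0.0017  0.0019 -0.0001] deg 0.3
shift [ 0.0063 -0.0025  0.1126] turn [ 0.0017  0.0019 -0.0001] deg 0.3
[-0.44692049  0.38305675  0.4454916   1.66783009 -0.17522494  1.12732563
  1.68573013]
[273 142  18  36 205] [281.25853659 156.16585366]
((281.3783264160156, 160.32394409179688), (16.371456146240234, 32.002994537353516), 2.9479892253875732) [ 0.4474247  -0.18731757  0.05      ] (np.float64(268.28492476978386), np.float64(154.0728025659884))
```

```bash
python3 -m crank '[{"x":0.003,"y":-0.002,"z":0.03,"ax":0.001,"ay":0.001,"az":0,"claw":-1},{"x":0.006,"y":-0.002,"z":0.06,"ax":0.001,"ay":0.001,"az":0,"claw":-1},{"x":0.006,"y":-0.002,"z":0.085,"ax":0.001,"ay":0.001,"az":0,"claw":-1},{"x":0.006,"y":-0.002,"z":0.1,"ax":0.001,"ay":0.001,"az":0,"claw":-1},{"x":0.006,"y":-0.002,"z":0.105,"ax":0.001,"ay":0.001,"az":0,"claw":-1}]'
python3 - <<'E'
from h import *
plan([.603,.013,.005],tool(-176))
c1=snap('top','g1'); c2=snap('scene','g2')
a=cv2.resize(c1['color'][140:240,250:330],None,fx=4.8,fy=4.8,interpolation=2); b=cv2.resize(c2['color'][180:290,200:300],None,fx=4.1,fy=4.1,interpolation=2)
im=np.zeros((480,800,3),'uint8'); im[:480,:384]=a[:480,:384]; im[:451,386:796]=b[:451,:410]; cv2.imwrite('pics/g.png',np.clip(im*1.5,0,255).astype('uint8'))
E
```

```text
time: 3.93
ee_pos: [0.5983, 0.0216, 0.0102]
eef_rot: [0.682, 0.732, -0.001, -0.003]
ft_force: [-0.7, 0.1, -0.7]
width: 0.0869
shift [-0.0089  0.0041  0.0052] turn [-0.0029 -0.001   0.0005] deg 0.4
```

View pics/g.png

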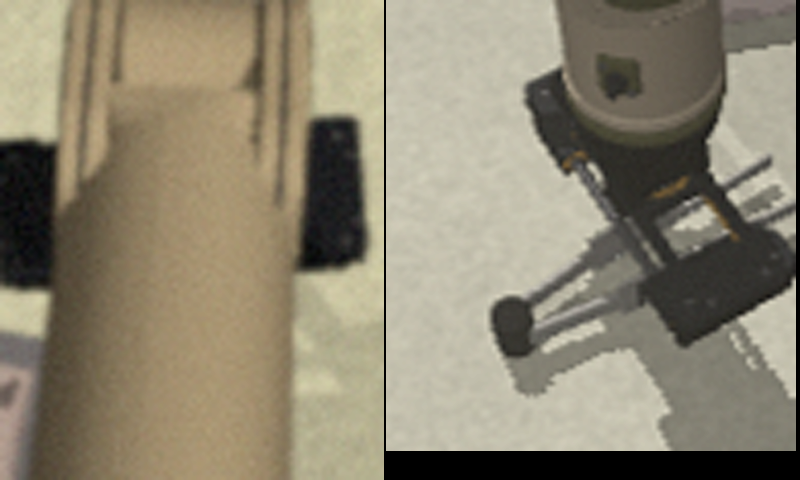

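```bash
python3 -m crank '[{"x":0,"y":0,"z":0,"ax":0,"ay":0,"az":0,"claw":-1},{"x":0,"y":0,"z":0,"ax":0,"ay":0,"az":0,"claw":-1},{"x":0,"y":0,"z":0,"ax":0,"ay":0,"az":0,"claw":-1},{"x":0,"y":0,"z":0,"ax":0,"ay":0,"az":0,"claw":-1},{"x":0,"y":0,"z":0,"ax":0,"ay":0,"az":0,"claw":-1}]'
python3 -c "
from h import *
plan([.603,.013,.005],tool(-176))"
```

```text
time: 4.45
ee_pos: [0.6003, 0.021, 0.0132]
eef_rot: [0.682, 0.731, 0.0, -0.001]
ft_force: [0.2, 0.1, 0.2]
width: 0.0871
shift [-0.0082  0.0021  0.0081] turn [-0.0005 -0.0011  0.0002] deg 0.1
```

```bash
python3 -m crank '[{"x":-0.008,"y":0.002,"z":0.004,"ax":0,"ay":0,"az":0,"claw":-1},{"x":-0.008,"y":0.002,"z":0.008,"ax":0,"ay":0,"az":0,"claw":-1},{"x":-0.008,"y":0.002,"z":0.008,"ax":0,"ay":0,"az":0,"claw":-1},{"x":-0.008,"y":0.002,"z":0.008,"ax":0,"ay":0,"az":0,"claw":-0.2},{"x":-0.008,"y":0.002,"z":0.008,"ax":0,"ay":0,"az":0,"claw":0.034}]' 60
python3 -m crank '[{"x":0,"y":0,"z":0,"ax":0,"ay":0,"az":0,"claw":0.034},{"x":0,"y":0,"z":0,"ax":0,"ay":0,"az":0,"claw":0.034},{"x":0,"y":0,"z":0,"ax":0,"ay":0,"az":0,"claw":0.034},{"x":0,"y":0,"z":0,"ax":0,"ay":0,"az":0,"claw":0.034},{"x":0,"y":0,"z":0,"ax":0,"ay":0,"az":0,"claw":0.034}]'
```

```text
time: 4.87
ee_pos: [0.6024, 0.0132, 0.0043]
eef_rot: [0.682, 0.731, -0.0, -0.002]
ft_force: [0.3, 0.8, 0.1]
width: 0.0799
time: 5.28
ee_pos: [0.6025, 0.0132, 0.0046]
eef_rot: [0.682, 0.732, 0.0, -0.001]
ft_force: [0.3, -0.1, 0.4]
width: 0.0485
```

```bash
python3 -m crank '[{"x":0,"y":0,"z":0,"ax":0,"ay":0,"az":0,"claw":0.034},{"x":0,"y":0,"z":0,"ax":0,"ay":0,"az":0,"claw":0.034},{"x":0,"y":0,"z":0,"ax":0,"ay":0,"az":0,"claw":0.034},{"x":0,"y":0,"z":0,"ax":0,"ay":0,"az":0,"claw":0.034},{"x":0,"y":0,"z":0,"ax":0,"ay":0,"az":0,"claw":0.034}]'
python3 -c "
from h import *
plan([.603,.013,.005],tool(-176))"
```

```text
time: 5.7
ee_pos: [0.6026, 0.0131, 0.0045]
eef_rot: [0.682, 0.731, -0.0, -0.001]
ft_force: [0.4, -0.3, -0.7]
width: 0.0425
shift [-0.0001  0.0004 -0.0005] turn [-0.001  -0.001   0.0002] deg 0.2
```

```bash
python3 -m crank '[{"x":0,"y":0,"z":-0.015,"ax":0,"ay":0,"az":0,"claw":0.034},{"x":0,"y":0,"z":-0.04,"ax":0,"ay":0,"az":0,"claw":0.034},{"x":0,"y":0,"z":-0.07,"ax":0,"ay":0,"az":0,"claw":0.034},{"x":0,"y":0,"z":-0.1,"ax":0,"ay":0,"az":0,"claw":0.034},{"x":0,"y":0,"z":-0.13,"ax":0,"ay":0,"az":0,"claw":0.034}]'
python3 -m crank '[{"x":0,"y":0,"z":-0.02,"ax":0,"ay":0,"az":0,"claw":0.034},{"x":0,"y":0,"z":-0.05,"ax":0,"ay":0,"az":0,"claw":0.034},{"x":0,"y":0,"z":-0.07,"ax":0,"ay":0,"az":0,"claw":0.034},{"x":0,"y":0,"z":-0.07,"ax":0,"ay":0,"az":0,"claw":0.034},{"x":0,"y":0,"z":-0.07,"ax":0,"ay":0,"az":0,"claw":0.034}]'
python3 - <<'E'
from h import *
s=r.read_state(); print(s['ee_pos'],s['width'],s['joint_positions'].round(2))
# rack target: tongs origin so that tip at s=100-67=33 -> origin s=138, h=9 ; pre: origin s=230
M=tool(169.06,35)
def tcp(s_,Y,h): 
    return RK(s_,Y,h)+M[:,2]*(.0187-.0055)
for s_ in(240,138): print(s_,tcp(s_,-28.5,9.5).round(4))
plan(tcp(240,-28.5,9.5),M)
c2=snap('scene','l2'); c1=snap('top','l1')
b=cv2.resize(c2['color'][100:300,150:400],None,fx=3.2,fy=3,interpolation=2); cv2.imwrite('pics/l.png',np.clip(b*1.5,0,255).astype('uint8'))
E
```

```text
time: 6.12
ee_pos: [0.6024, 0.0129, 0.1356]
eef_rot: [0.682, 0.731, -0.0, -0.002]
ft_force: [0.8, -0.3, -2.0]
width: 0.0423
time: 6.53
ee_pos: [0.6034, 0.0128, 0.2052]
eef_rot: [0.682, 0.732, 0.001, -0.001]
ft_force: [0.0, -0.7, -1.1]
width: 0.042
[0.60336441 0.0128423  0.20521923] 0.041956182903450115 [-0.47  0.31  0.46  1.57 -0.14  1.3   1.65]
240 [0.6323 0.1059 0.1646]
138 [0.5503 0.1218 0.1061]
shift [0.0907 0.0354 0.0408] turn [-0.304  -0.0411  0.1261] deg 38.0
```

View pics/l.png

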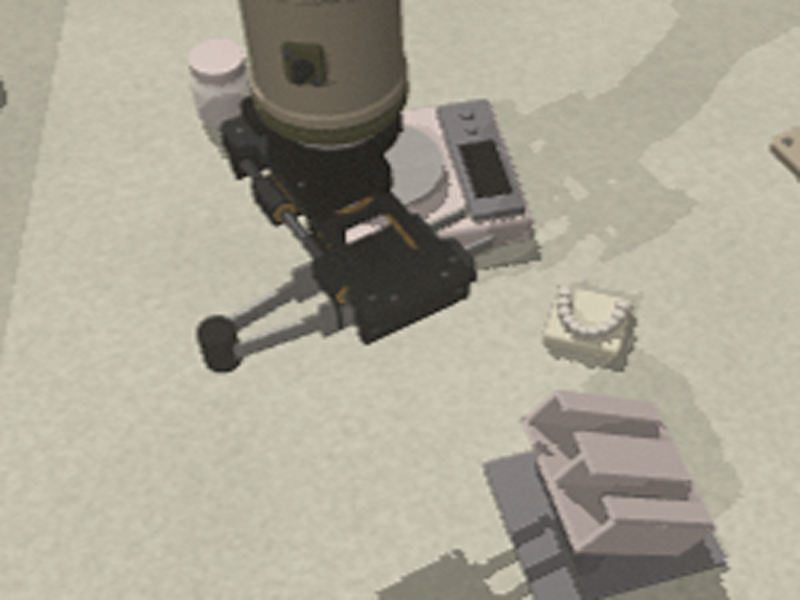

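```bash
python3 - <<'E'
from h import *
c=camera('scene'); s=r.read_state(); M=R.from_quat(s['eef_rot']).as_matrix()
O=s['ee_pos']-M[:,2]*.0132
f=lambda x,y,z:np.array(proj(c,O-M[:,1]*x/1e3-M[:,0]*y/1e3-M[:,2]*z/1e3)).round(1)
print('jaw ends top outer',f(105,19,6),f(105,-19,6),'seen ~(295,170) far,(303,180) near')
print('knuckle top centre',f(-95,0,18),'bottom',f(-95,0,-18))
b=cv2.GaussianBlur(c['color'],(3,3),0).mean(2); m=(b[195:240,205:240]<45).astype('uint8'); n,l,st,ce=cv2.connectedComponentsWithStats(m); print(st[1:],ce[1:]+[205,195])
print('knuckle mid',f(-95,0,0))
E
```

```text
jaw ends top outer [295.9 167.5] [305.3 178.6] seen ~(295,170) far,(303,180) near
knuckle top centre [218.8 209.7] bottom [221.4 219.4]
[[  8  12  12  17 150]] [[218.68       214.66666667]]
knuckle mid [220.1 214.6]
```

```bash
python3 -m crank '[{"x":0.016,"y":0.006,"z":0.006,"ax":-0.05,"ay":-0.007,"az":0.021,"claw":0.034},{"x":0.032,"y":0.012,"z":0.014,"ax":-0.1,"ay":-0.014,"az":0.042,"claw":0.034},{"x":0.048,"y":0.018,"z":0.021,"ax":-0.15,"ay":-0.021,"az":0.063,"claw":0.034},{"x":0.064,"y":0.024,"z":0.028,"ax":-0.2,"ay":-0.027,"az":0.084,"claw":0.034},{"x":0.08,"y":0.03,"z":0.035,"ax":-0.25,"ay":-0.034,"az":0.104,"claw":0.034}]'
python3 -m crank '[{"x":0,"y":0,"z":0,"ax":0,"ay":0,"az":0,"claw":0.034},{"x":0,"y":0,"z":0,"ax":0,"ay":0,"az":0,"claw":0.034},{"x":0,"y":0,"z":0,"ax":0,"ay":0,"az":0,"claw":0.034},{"x":0,"y":0,"z":0,"ax":0,"ay":0,"az":0,"claw":0.034},{"x":0,"y":0,"z":0,"ax":0,"ay":0,"az":0,"claw":0.034}]'
cat >> h.py <<'E'
MR=tool(169.06,35)
def tcpR(s_,Y,h,M=MR): return RK(s_,Y,h)+M[:,2]*.0132
E
python3 - <<'E'
from h import *
plan(tcpR(240,-28.5,9.5),MR); print(r.read_state()['joint_positions'].round(2))
E
```

```text
time: 7.1
ee_pos: [0.6251, 0.092, 0.1693]
eef_rot: [0.731, 0.639, 0.151, 0.185]
ft_force: [1.3, -2.3, -2.5]
width: 0.0427
time: 7.52
ee_pos: [0.627, 0.0888, 0.1712]
eef_rot: [0.732, 0.638, 0.149, 0.185]
ft_force: [-0.2, -0.6, -0.1]
width: 0.0423
shift [ 0.0178 -0.0003  0.0069] turn [-0.0657 -0.0055  0.0258] deg 8.1
[-0.75  0.09  0.44  1.97  0.3   0.69  0.92]
```

```bash
python3 -m crank '[{"x":0.009,"y":0,"z":0.003,"ax":-0.033,"ay":-0.003,"az":0.013,"claw":0.034},{"x":0.018,"y":0,"z":0.007,"ax":-0.066,"ay":-0.005,"az":0.026,"claw":0.034},{"x":0.018,"y":0,"z":0.007,"ax":-0.066,"ay":-0.005,"az":0.026,"claw":0.034},{"x":0.018,"y":0,"z":0.007,"ax":-0.066,"ay":-0.005,"az":0.026,"claw":0.034},{"x":0.018,"y":0,"z":0.007,"ax":-0.066,"ay":-0.005,"az":0.026,"claw":0.034}]'
python3 -m crank '[{"x":0,"y":-0.009,"z":0,"ax":0,"ay":0,"az":0,"claw":0.034},{"x":0,"y":-0.018,"z":0,"ax":0,"ay":0,"az":0,"claw":0.034},{"x":0,"y":-0.028,"z":0,"ax":0,"ay":0,"az":0,"claw":0.034},{"x":0,"y":-0.028,"z":0,"ax":0,"ay":0,"az":0,"claw":0.034},{"x":0,"y":-0.028,"z":0,"ax":0,"ay":0,"az":0,"claw":0.034}]'
python3 - <<'E'
from h import *
plan(tcpR(212,-28.5,9.5),MR)
c2=snap('scene','i2'); c1=snap('top','i1')
s=r.read_state(); M=R.from_quat(s['eef_rot']).as_matrix(); O=s['ee_pos']-M[:,2]*.0132
f=lambda x,y,z:np.array(proj(c2,O-M[:,1]*x/1e3-M[:,0]*y/1e3-M[:,2]*z/1e3)).round(1)
print('jaw ends top outer pred, crop px',[((f(105,y,6)-[285,205])*6).round() for y in(19,-19)],'lip corners',[((np.array(proj(c2,RK(100,Y,0)))-[285,205])*6).round() for Y in(-54.5,-2.5,2.5,54.5)],'knuckle',((f(-95,0,0)-[225,175])).round(), f(-95,0,0))
b=cv2.resize(c2['color'][205:300,285:385],None,fx=6,fy=6,interpolation=2); cv2.imwrite('pics/i.png',np.clip(b*1.5,0,255).astype('uint8'))
E
```

```text
time: 7.93
ee_pos: [0.6323, 0.1064, 0.1648]
eef_rot: [0.735, 0.608, 0.191, 0.231]
ft_force: [-0.6, -0.6, -1.3]
width: 0.0425
time: 8.35
ee_pos: [0.61, 0.1108, 0.1489]
eef_rot: [0.735, 0.607, 0.192, 0.232]
ft_force: [0.0, -0.1, -0.8]
width: 0.0419
shift [-0.0006 -0.0003  0.0002] turn [ 0.0001 -0.0008  0.0002] deg 0.1
jaw ends top outer pred, crop px [array([187., 204.]), array([221., 287.])] lip corners [array([171., 212.]), array([216., 324.]), array([221., 335.]), array([269., 454.])] knuckle [18. 65.] [243.5 240. ]
```

View pics/i.png

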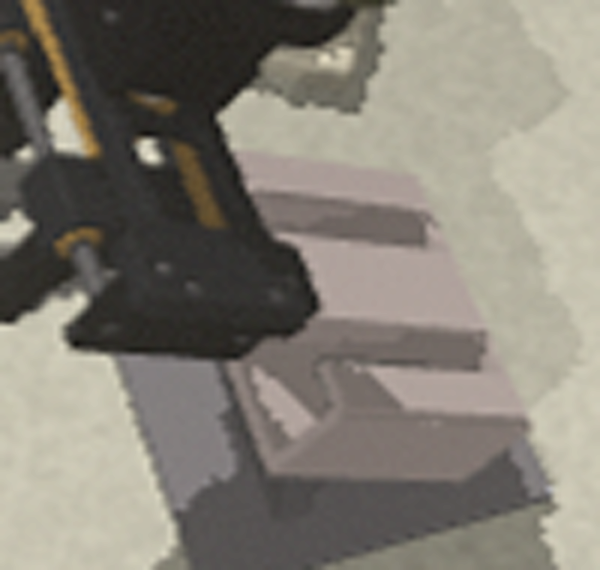

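```bash
python3 -m crank '[{"x":-0.001,"y":-0.01,"z":0,"ax":0,"ay":0,"az":0,"claw":0.034},{"x":-0.001,"y":-0.02,"z":0,"ax":0,"ay":0,"az":0,"claw":0.034},{"x":-0.001,"y":-0.03,"z":0,"ax":0,"ay":0,"az":0,"claw":0.034},{"x":-0.001,"y":-0.04,"z":0,"ax":0,"ay":0,"az":0,"claw":0.034},{"x":-0.001,"y":-0.04,"z":0,"ax":0,"ay":0,"az":0,"claw":0.034}]'
python3 - <<'E'
from h import *
plan(tcpR(172,-28.5,9.5),MR); s=r.read_state(); print(s['ft_force'],s['torque'],s['width'])
E
```

```text
time: 8.87
ee_pos: [0.5763, 0.1167, 0.1246]
eef_rot: [0.735, 0.608, 0.192, 0.231]
ft_force: [-0.5, 0.2, -0.9]
width: 0.0423
shift [ 0.      0.0017 -0.0001] turn [-0.0003 -0.0008  0.0007] deg 0.1
[-0.48854259  0.20847378 -0.91392226] [ 0.17145545  0.82819022 -0.04367794] 0.04232061771020374
```

```bash
python3 -m crank '[{"x":0,"y":-0.007,"z":0,"ax":0,"ay":0,"az":0,"claw":0.034},{"x":0,"y":-0.014,"z":0,"ax":0,"ay":0,"az":0,"claw":0.034},{"x":0,"y":-0.021,"z":0,"ax":0,"ay":0,"az":0,"claw":0.034},{"x":0,"y":-0.028,"z":0,"ax":0,"ay":0,"az":0,"claw":0.034},{"x":0,"y":-0.034,"z":0,"ax":0,"ay":0,"az":0,"claw":0.034}]'
python3 -m crank '[{"x":0,"y":0,"z":0,"ax":0,"ay":0,"az":0,"claw":0.034},{"x":0,"y":0,"z":0,"ax":0,"ay":0,"az":0,"claw":0.034},{"x":0,"y":0,"z":0,"ax":0,"ay":0,"az":0,"claw":0.034},{"x":0,"y":0,"z":0,"ax":0,"ay":0,"az":0,"claw":0.034},{"x":0,"y":0,"z":0,"ax":0,"ay":0,"az":0,"claw":0.034}]'
python3 - <<'E'
from h import *
plan(tcpR(137,-28.5,9.5),MR); s=r.read_state(); print(s['ft_force'],s['torque'],s['width'])
E
```

```text
time: 9.28
ee_pos: [0.5505, 0.122, 0.1063]
eef_rot: [0.735, 0.607, 0.193, 0.232]
ft_force: [-0.2, 0.3, -1.5]
width: 0.0425
time: 9.7
ee_pos: [0.5502, 0.1221, 0.1061]
eef_rot: [0.735, 0.607, 0.192, 0.232]
ft_force: [-0.3, -0.7, -1.7]
width: 0.0426
shift [-0.0003 -0.0009  0.    ] turn [ 0.0005 -0.0011  0.0001] deg 0.1
[-0.26950833 -0.67849856 -1.71101992] [ 0.17676084  0.82142903 -0.02647694] 0.042555191624497474
```

Inserted with no contact force. Now I'll squeeze at 60 N.

```bash
python3 -m crank '[{"x":0,"y":0,"z":0,"ax":0,"ay":0,"az":0,"claw":0.1},{"x":0,"y":0,"z":0,"ax":0,"ay":0,"az":0,"claw":0.15},{"x":0,"y":0,"z":0,"ax":0,"ay":0,"az":0,"claw":0.2},{"x":0,"y":0,"z":0,"ax":0,"ay":0,"az":0,"claw":0.4},{"x":0,"y":0,"z":0,"ax":0,"ay":0,"az":0,"claw":0.4}]' 60
python3 -m crank '[{"x":0,"y":0,"z":0,"ax":0,"ay":0,"az":0,"claw":0.4},{"x":0,"y":0,"z":0,"ax":0,"ay":0,"az":0,"claw":0.4},{"x":0,"y":0,"z":0,"ax":0,"ay":0,"az":0,"claw":0.4},{"x":0,"y":0,"z":0,"ax":0,"ay":0,"az":0,"claw":0.4},{"x":0,"y":0,"z":0,"ax":0,"ay":0,"az":0,"claw":0.4}]'
python3 -c "
from h import *
s=r.read_state();print(s['ft_force'],s['torque'],s['width'])"
```

```text
time: 10.12
ee_pos: [0.5498, 0.1221, 0.1058]
eef_rot: [0.735, 0.607, 0.192, 0.232]
ft_force: [-0.0, 0.8, -0.5]
width: 0.0347
time: 10.53
ee_pos: [0.5499, 0.1221, 0.1058]
eef_rot: [0.735, 0.607, 0.192, 0.232]
ft_force: [-0.1, 0.0, -1.4]
width: 0.0347
[-0.08967655  0.00334878 -1.44096916] [ 0.11284496  0.73509576 -0.03399107] 0.03473801431406613
```

```bash
python3 -m crank '[{"x":0,"y":0.006,"z":-0.001,"ax":0,"ay":0,"az":0,"claw":0.4},{"x":0,"y":0.015,"z":-0.002,"ax":0,"ay":0,"az":0,"claw":0.4},{"x":0,"y":0.027,"z":-0.003,"ax":0,"ay":0,"az":0,"claw":0.4},{"x":0,"y":0.041,"z":-0.004,"ax":0,"ay":0,"az":0,"claw":0.4},{"x":0,"y":0.055,"z":-0.004,"ax":0,"ay":0,"az":0,"claw":0.4}]'
python3 -m crank '[{"x":0,"y":0.014,"z":0,"ax":0,"ay":0,"az":0,"claw":0.4},{"x":0,"y":0.028,"z":0,"ax":0,"ay":0,"az":0,"claw":0.4},{"x":0,"y":0.042,"z":0,"ax":0,"ay":0,"az":0,"claw":0.4},{"x":0,"y":0.056,"z":0,"ax":0,"ay":0,"az":0,"claw":0.4},{"x":0,"y":0.07,"z":0,"ax":0,"ay":0,"az":0,"claw":0.4}]'
python3 -m crank '[{"x":0,"y":0,"z":-0.01,"ax":0,"ay":0,"az":0,"claw":0.4},{"x":0,"y":0,"z":-0.025,"ax":0,"ay":0,"az":0,"claw":0.4},{"x":0,"y":0,"z":-0.04,"ax":0,"ay":0,"az":0,"claw":0.4},{"x":0,"y":0,"z":-0.04,"ax":0,"ay":0,"az":0,"claw":0.4},{"x":0,"y":0,"z":-0.04,"ax":0,"ay":0,"az":0,"claw":0.4}]'
python3 - <<'E'
from h import *
s=r.read_state();print(s['ft_force'],s['torque'],s['width'],s['joint_positions'].round(2))
c2=snap('scene','d2'); c1=snap('top','d1')
O=s['ee_pos']-R.from_quat(s['eef_rot']).as_matrix()[:,2]*.0132; print('tongs origin',O)
# level again: same origin region, go toward the balance side
for t,p in(('raise level',[.60,.02,.22]),): plan(p,tool(172))
E
```

```text
time: 10.95
ee_pos: [0.5923, 0.114, 0.1413]
eef_rot: [0.735, 0.608, 0.192, 0.232]
ft_force: [-0.9, -0.1, -0.8]
width: 0.0349
time: 11.37
ee_pos: [0.6487, 0.103, 0.1814]
eef_rot: [0.735, 0.608, 0.192, 0.232]
ft_force: [-0.3, -0.6, -1.2]
width: 0.0346
time: 11.78
ee_pos: [0.6255, 0.1079, 0.2141]
eef_rot: [0.735, 0.607, 0.193, 0.231]
ft_force: [0.2, -0.1, -2.5]
width: 0.0347
[ 0.2377656  -0.06859175 -2.53904348] [ 0.20631672  0.84373763 -0.01337647] 0.03470375364285481 [-0.85 -0.01  0.42  2.01  0.55  0.69  0.61]
tongs origin [0.61802282 0.10928867 0.22493976]
shift [-0.0905 -0.0028 -0.0107] turn [ 0.3055  0.007  -0.0242] deg 35.1
```

```bash
python3 - <<'E'
from h import *
c=camera('top'); g=c['color']
print('jar',onz(c,453,204,.075).round(3))
s=r.read_state(); plan([.625,.02,.22],tool(168))
E
```

```text
jar [ 0.549 -0.399  0.075]
shift [-0.0857  0.0174  0.0032] turn [ 0.3054 -0.0034  0.0096] deg 35.0
```

```bash
python3 -m crank '[{"x":-0.015,"y":0.003,"z":0,"ax":0.055,"ay":0,"az":0.002,"claw":0.4},{"x":-0.033,"y":0.006,"z":0.001,"ax":0.115,"ay":-0.001,"az":0.004,"claw":0.4},{"x":-0.05,"y":0.01,"z":0.001,"ax":0.175,"ay":-0.002,"az":0.006,"claw":0.4},{"x":-0.067,"y":0.014,"z":0.002,"ax":0.235,"ay":-0.003,"az":0.008,"claw":0.4},{"x":-0.085,"y":0.017,"z":0.003,"ax":0.29,"ay":-0.003,"az":0.009,"claw":0.4}]'
python3 -m crank '[{"x":0,"y":0,"z":0,"ax":0.01,"ay":0,"az":0,"claw":0.4},{"x":0,"y":0,"z":0,"ax":0.01,"ay":0,"az":0,"claw":0.4},{"x":0,"y":0,"z":0,"ax":0.01,"ay":0,"az":0,"claw":0.4},{"x":0,"y":0,"z":0,"ax":0.01,"ay":0,"az":0,"claw":0.4},{"x":0,"y":0,"z":0,"ax":0.01,"ay":0,"az":0,"claw":0.4}]'
cat >> h.py <<'E'
PAN=np.array([.4695,-.2266]); YP=168; MP=tool(YP)
def tcpP(z): # bar middle (110 ahead of origin) over the pan, tongs axis height z
    xt=-MP[:,1]; return np.r_[PAN-xt[:2]*.110, z-.0132]
E
python3 - <<'E'
from h import *
s=r.read_state();print(s['ft_force'],s['width'],s['joint_positions'].round(2))
plan([.625,.02,.22],MP); print(tcpP(.15)); plan(tcpP(.15),MP)
E
```

```text
time: 12.35
ee_pos: [0.6256, 0.0215, 0.2219]
eef_rot: [0.776, 0.631, 0.014, 0.014]
ft_force: [0.4, -1.2, -1.4]
width: 0.0346
time: 12.77
ee_pos: [0.6243, 0.0225, 0.2209]
eef_rot: [0.776, 0.631, 0.009, 0.008]
ft_force: [0.3, -0.2, -1.0]
width: 0.0347
[ 0.25091068 -0.16930591 -0.98968064] 0.03471575618512251 [-0.56  0.34  0.58  1.52 -0.19  1.32  1.4 ]
shift [-0.0023  0.0012  0.001 ] turn [ 0.0119 -0.0013  0.0018] deg 1.4
[ 0.57709624 -0.24947029  0.1368    ]
shift [-0.2761  0.0073  0.0836] turn [ 0.0119 -0.0013  0.0018] deg 1.4
```

```bash
python3 -m crank '[{"x":-0.025,"y":0.001,"z":0,"ax":0.012,"ay":-0.001,"az":0.002,"claw":0.4},{"x":-0.055,"y":0.002,"z":0.01,"ax":0.012,"ay":-0.001,"az":0.002,"claw":0.4},{"x":-0.085,"y":0.003,"z":0.02,"ax":0.012,"ay":-0.001,"az":0.002,"claw":0.4},{"x":-0.115,"y":0.004,"z":0.03,"ax":0.012,"ay":-0.001,"az":0.002,"claw":0.4},{"x":-0.145,"y":0.004,"z":0.04,"ax":0.012,"ay":-0.001,"az":0.002,"claw":0.4}]'
python3 -m crank '[{"x":-0.03,"y":0.001,"z":0.01,"ax":0,"ay":0,"az":0,"claw":0.4},{"x":-0.06,"y":0.002,"z":0.02,"ax":0,"ay":0,"az":0,"claw":0.4},{"x":-0.09,"y":0.003,"z":0.03,"ax":0,"ay":0,"az":0,"claw":0.4},{"x":-0.115,"y":0.003,"z":0.04,"ax":0,"ay":0,"az":0,"claw":0.4},{"x":-0.131,"y":0.003,"z":0.043,"ax":0,"ay":0,"az":0,"claw":0.4}]'
python3 -m crank '[{"x":0,"y":0,"z":0,"ax":0,"ay":0,"az":0,"claw":0.4},{"x":0,"y":0,"z":0,"ax":0,"ay":0,"az":0,"claw":0.4},{"x":0,"y":0,"z":0,"ax":0,"ay":0,"az":0,"claw":0.4},{"x":0,"y":0,"z":0,"ax":0,"ay":0,"az":0,"claw":0.4},{"x":0,"y":0,"z":0,"ax":0,"ay":0,"az":0,"claw":0.4}]'
python3 - <<'E'
from h import *
s=r.read_state();print(s['ft_force'],s['width'],s['joint_positions'].round(2))
plan(tcpP(.15),MP); plan(tcpP(.075),MP)
c2=snap('scene','p2'); c1=snap('top','p1')
a=cv2.resize(c2['color'][110:215,220:345],None,fx=4.4,fy=4.4,interpolation=2); b=cv2.resize(c1['color'][190:300,330:400],None,fx=3.5,fy=3.5,interpolation=2)
im=np.zeros((470,800,3),'uint8'); im[:a.shape[0],:550]=a; im[:385,552:797]=b; cv2.imwrite('pics/p.png',np.clip(im*1.5,0,255).astype('uint8'))
M=R.from_quat(s['eef_rot']).as_matrix(); O=s['ee_pos']-M[:,2]*.0132
for x in(80,110,140): print(x,[((np.array(proj(c2,O-M[:,1]*x/1e3-M[:,0]*y-M[:,2]*z))-[220,110])*4.4).round() for y,z in((.008,.007),(-.008,.007),(-.008,-.009))])
E
```

```text
time: 13.18
ee_pos: [0.5994, -0.1217, 0.1809]
eef_rot: [0.777, 0.629, 0.001, 0.0]
ft_force: [-0.5, 0.1, -1.1]
width: 0.0348
time: 13.6
ee_pos: [0.5735, -0.2522, 0.137]
eef_rot: [0.778, 0.628, -0.001, -0.0]
ft_force: [-0.5, -0.5, -1.8]
width: 0.0345
time: 14.02
ee_pos: [0.5758, -0.2489, 0.1381]
eef_rot: [0.777, 0.629, -0.0, -0.0]
ft_force: [-0.5, 0.9, -2.5]
width: 0.0349
[-0.49291207  0.88680286 -2.47644883] 0.034882646915567014 [-0.16  0.45  0.65  1.59 -0.29  1.2   1.91]
shift [-0.0003  0.0013  0.0013] turn [-0.0002 -0.0001 -0.    ] deg 0.0
shift [-0.0003  0.0014  0.0763] turn [-0.0002 -0.0001 -0.    ] deg 0.0
80 [array([156.,  71.]), array([162.,  89.]), array([164., 108.])]
110 [array([204.,  61.]), array([210.,  79.]), array([211.,  98.])]
140 [array([251.,  51.]), array([258.,  69.]), array([259.,  88.])]
```

View pics/p.png

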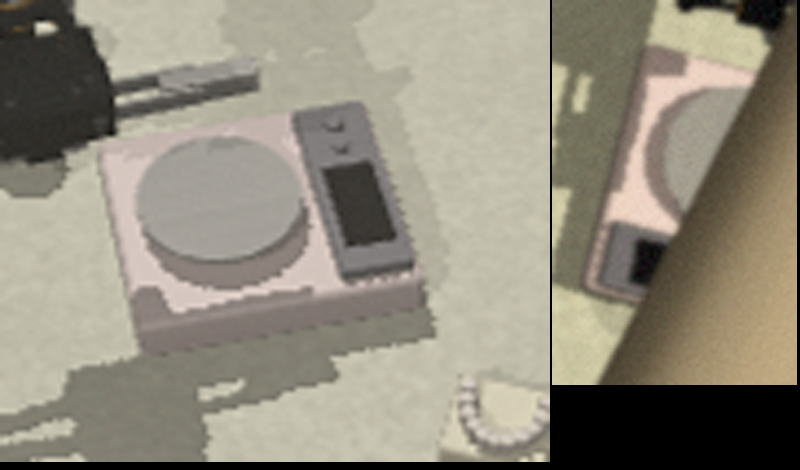

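```bash
python3 -m crank '[{"x":-0.001,"y":0.001,"z":0.015,"ax":0,"ay":0,"az":0,"claw":0.4},{"x":-0.001,"y":0.001,"z":0.03,"ax":0,"ay":0,"az":0,"claw":0.4},{"x":-0.001,"y":0.001,"z":0.045,"ax":0,"ay":0,"az":0,"claw":0.4},{"x":-0.001,"y":0.001,"z":0.06,"ax":0,"ay":0,"az":0,"claw":0.4},{"x":-0.001,"y":0.001,"z":0.07,"ax":0,"ay":0,"az":0,"claw":0.4}]'
python3 -m crank '[{"x":0,"y":0,"z":0.002,"ax":0,"ay":0,"az":0,"claw":0.4},{"x":0,"y":0,"z":0.004,"ax":0,"ay":0,"az":0,"claw":0.4},{"x":0,"y":0,"z":0.006,"ax":0,"ay":0,"az":0,"claw":0.4},{"x":0,"y":0,"z":0.008,"ax":0,"ay":0,"az":0,"claw":0.4},{"x":0,"y":0,"z":0.008,"ax":0,"ay":0,"az":0,"claw":0.4}]'
python3 - <<'E'
from h import *
s=r.read_state();print(s['ft_force'],s['torque'],s['width'],'axis z',s['ee_pos'][2]+.0132)
plan(tcpP(.0595),MP)
E
```

```text
time: 14.53
ee_pos: [0.5755, -0.251, 0.0663]
eef_rot: [0.778, 0.629, -0.001, -0.001]
ft_force: [0.1, 0.3, -1.5]
width: 0.0347
time: 14.95
ee_pos: [0.576, -0.2518, 0.06]
eef_rot: [0.778, 0.628, -0.0, -0.0]
ft_force: [-0.1, -0.1, -2.2]
width: 0.0342
[-0.10730663 -0.14868364 -2.22303943] [ 0.04345962  0.00778831 -0.00344885] 0.03418876708973172 axis z 0.07316932504828116
shift [0.0025 0.0006 0.0137] turn [-0.0003  0.0002 -0.0011] deg 0.1
```

```bash
python3 -m crank '[{"x":0.001,"y":0,"z":0.002,"ax":0,"ay":0,"az":0,"claw":0.4},{"x":0.002,"y":0,"z":0.004,"ax":0,"ay":0,"az":0,"claw":0.4},{"x":0.002,"y":0,"z":0.006,"ax":0,"ay":0,"az":0,"claw":0.4},{"x":0.002,"y":0,"z":0.008,"ax":0,"ay":0,"az":0,"claw":0.4},{"x":0.002,"y":0,"z":0.009,"ax":0,"ay":0,"az":0,"claw":0.4}]'
python3 -c "
from h import *
s=r.read_state();print(s['ft_force'],s['torque'],'axis',s['ee_pos'][2]+.0132)"
python3 -m crank '[{"x":0,"y":0,"z":0.001,"ax":0,"ay":0,"az":0,"claw":0.4},{"x":0,"y":0,"z":0.001,"ax":0,"ay":0,"az":0,"claw":0.4},{"x":0,"y":0,"z":0.002,"ax":0,"ay":0,"az":0,"claw":0.4},{"x":0,"y":0,"z":0.002,"ax":0,"ay":0,"az":0,"claw":0.4},{"x":0,"y":0,"z":0.002,"ax":0,"ay":0,"az":0,"claw":0.4}]'
python3 -c "
from h import *
s=r.read_state();print(s['ft_force'],s['torque'],'axis',s['ee_pos'][2]+.0132)"
```

```text
time: 15.37
ee_pos: [0.5761, -0.2497, 0.0503]
eef_rot: [0.778, 0.628, -0.001, -0.0]
ft_force: [0.6, 0.4, -1.6]
width: 0.0345
[ 0.63623501  0.44060835 -1.61032415] [ 0.02961143 -0.03459444 -0.02976546] axis 0.06354340214429502
time: 15.78
ee_pos: [0.5762, -0.2498, 0.0487]
eef_rot: [0.778, 0.628, -0.001, -0.0]
ft_force: [-0.6, -0.3, -1.5]
width: 0.0347
[-0.60610759 -0.26869954 -1.46438988] [-0.00474051 -0.02802396  0.04243684] axis 0.061881714731680915
```

```bash
python3 -m crank '[{"x":0,"y":0,"z":0.001,"ax":0,"ay":0,"az":0,"claw":0.4},{"x":0,"y":0,"z":0.001,"ax":0,"ay":0,"az":0,"claw":0.4},{"x":0,"y":0,"z":0.001,"ax":0,"ay":0,"az":0,"claw":0.4},{"x":0,"y":0,"z":0.001,"ax":0,"ay":0,"az":0,"claw":0.4},{"x":0,"y":0,"z":0.001,"ax":0,"ay":0,"az":0,"claw":0.4}]'
python3 -c "
from h import *
s=r.read_state();print(s['ft_force'],s['torque'],'axis',s['ee_pos'][2]+.0132)"
python3 -m crank '[{"x":0,"y":0,"z":0.001,"ax":0,"ay":0,"az":0,"claw":0.4},{"x":0,"y":0,"z":0.001,"ax":0,"ay":0,"az":0,"claw":0.4},{"x":0,"y":0,"z":0.001,"ax":0,"ay":0,"az":0,"claw":0.4},{"x":0,"y":0,"z":0.001,"ax":0,"ay":0,"az":0,"claw":0.4},{"x":0,"y":0,"z":0.001,"ax":0,"ay":0,"az":0,"claw":0.4}]'
python3 -c "
from h import *
s=r.read_state();print(s['ft_force'],s['torque'],'axis',s['ee_pos'][2]+.0132)"
```

```text
time: 16.2
ee_pos: [0.5762, -0.2497, 0.0477]
eef_rot: [0.778, 0.628, -0.001, -0.0]
ft_force: [0.1, -0.3, -1.5]
width: 0.0348
[ 0.11763825 -0.26085457 -1.4681616 ] [-0.03446291 -0.01755615 -0.04579775] axis 0.06094176270123673
time: 16.62
ee_pos: [0.5762, -0.2498, 0.0467]
eef_rot: [0.778, 0.628, -0.001, -0.0]
ft_force: [-0.7, 0.1, -1.5]
width: 0.0348
[-0.73409613  0.09904648 -1.54152933] [-0.03191973 -0.0380471  -0.00199334] axis 0.05990136281660584
```

```bash
python3 -m crank '[{"x":0,"y":0,"z":0.001,"ax":0,"ay":0,"az":0,"claw":0.4},{"x":0,"y":0,"z":0.001,"ax":0,"ay":0,"az":0,"claw":0.4},{"x":0,"y":0,"z":0.001,"ax":0,"ay":0,"az":0,"claw":0.4},{"x":0,"y":0,"z":0.001,"ax":0,"ay":0,"az":0,"claw":0.4},{"x":0,"y":0,"z":0.001,"ax":0,"ay":0,"az":0,"claw":0.4}]'
python3 -c "
from h import *
s=r.read_state();print(s['ft_force'],s['torque'],'axis',s['ee_pos'][2]+.0132)"
```

```text
time: 17.03
ee_pos: [0.5763, -0.2498, 0.0459]
eef_rot: [0.778, 0.628, -0.0, -0.0]
ft_force: [0.7, 0.3, 0.7]
width: 0.0348
[0.67073726 0.26619955 0.67393474] [0.00667249 0.0744796  0.01825971] axis 0.05905951127711412
```

```bash
python3 -m crank '[{"x":0,"y":0,"z":0.0005,"ax":0,"ay":0,"az":0,"claw":0.4},{"x":0,"y":0,"z":0.0005,"ax":0,"ay":0,"az":0,"claw":0.4},{"x":0,"y":0,"z":0.0005,"ax":0,"ay":0,"az":0,"claw":0.4},{"x":0,"y":0,"z":0.0005,"ax":0,"ay":0,"az":0,"claw":0.4},{"x":0,"y":0,"z":0.0005,"ax":0,"ay":0,"az":0,"claw":0.4}]'
python3 -c "
from h import *
s=r.read_state();print(s['ft_force'],s['torque'],'axis',s['ee_pos'][2]+.0132)"
```

```text
time: 17.45
ee_pos: [0.5764, -0.2498, 0.0454]
eef_rot: [0.778, 0.628, -0.0, -0.0]
ft_force: [0.8, 1.0, 3.9]
width: 0.0345
[0.78645485 1.04769327 3.94902779] [ 0.02939725  0.32560675 -0.02722388] axis 0.05861439414086281
```

```bash
python3 -m crank '[{"x":0,"y":0,"z":0,"ax":0,"ay":0,"az":0,"claw":0.18},{"x":0,"y":0,"z":0,"ax":0,"ay":0,"az":0,"claw":0.15},{"x":0,"y":0,"z":0,"ax":0,"ay":0,"az":0,"claw":0.12},{"x":0,"y":0,"z":0,"ax":0,"ay":0,"az":0,"claw":0.08},{"x":0,"y":0,"z":0,"ax":0,"ay":0,"az":0,"claw":0.034}]'
python3 -m crank '[{"x":0,"y":0,"z":0,"ax":0,"ay":0,"az":0,"claw":0.034},{"x":0,"y":0,"z":0,"ax":0,"ay":0,"az":0,"claw":0.034},{"x":0,"y":0,"z":0,"ax":0,"ay":0,"az":0,"claw":0.034},{"x":0,"y":0,"z":0,"ax":0,"ay":0,"az":0,"claw":0.034},{"x":0,"y":0,"z":0,"ax":0,"ay":0,"az":0,"claw":0.034}]'
python3 -c "
from h import *
s=r.read_state();print(s['ft_force'],s['torque'],s['width'],'axis',s['ee_pos'][2]+.0132)"
```

```text
time: 17.87
ee_pos: [0.576, -0.2497, 0.0449]
eef_rot: [0.778, 0.628, -0.001, -0.001]
ft_force: [0.4, -1.3, -2.4]
width: 0.0407
time: 18.28
ee_pos: [0.5762, -0.2498, 0.0452]
eef_rot: [0.778, 0.628, -0.001, -0.0]
ft_force: [0.1, 0.1, -1.8]
width: 0.0423
[ 0.12052316  0.13428354 -1.75517929] [ 0.03558138 -0.00036209  0.01816527] 0.04233629691488889 axis 0.05840644276504224
```

```bash
python3 -m crank '[{"x":0,"y":0,"z":-0.005,"ax":0,"ay":0,"az":0,"claw":0.034},{"x":0,"y":0,"z":-0.012,"ax":0,"ay":0,"az":0,"claw":0.034},{"x":0,"y":0,"z":-0.022,"ax":0,"ay":0,"az":0,"claw":0.034},{"x":0,"y":0,"z":-0.035,"ax":0,"ay":0,"az":0,"claw":0.034},{"x":0,"y":0,"z":-0.05,"ax":0,"ay":0,"az":0,"claw":0.034}]'
python3 -m crank '[{"x":0.02,"y":0,"z":-0.02,"ax":0,"ay":0,"az":0,"claw":0.034},{"x":0.05,"y":0.005,"z":-0.04,"ax":0,"ay":0,"az":0,"claw":0.034},{"x":0.08,"y":0.01,"z":-0.06,"ax":0,"ay":0,"az":0,"claw":0.034},{"x":0.11,"y":0.015,"z":-0.06,"ax":0,"ay":0,"az":0,"claw":0.034},{"x":0.14,"y":0.02,"z":-0.06,"ax":0,"ay":0,"az":0,"claw":0.034}]'
python3 -m crank '[{"x":0.03,"y":0,"z":0,"ax":0,"ay":0,"az":0.02,"claw":0.034},{"x":0.06,"y":0,"z":0,"ax":0,"ay":0,"az":0.05,"claw":0.034},{"x":0.09,"y":0,"z":0,"ax":0,"ay":0,"az":0.08,"claw":0.034},{"x":0.12,"y":0,"z":0,"ax":0,"ay":0,"az":0.11,"claw":0.034},{"x":0.13,"y":0,"z":0,"ax":0,"ay":0,"az":0.14,"claw":0.034}]'
python3 -m crank '[{"x":0,"y":0,"z":0,"ax":0,"ay":0,"az":0,"claw":0.034},{"x":0,"y":0,"z":0,"ax":0,"ay":0,"az":0,"claw":0.034},{"x":0,"y":0,"z":0,"ax":0,"ay":0,"az":0,"claw":0.034},{"x":0,"y":0,"z":0,"ax":0,"ay":0,"az":0,"claw":0.034},{"x":0,"y":0,"z":0,"ax":0,"ay":0,"az":0,"claw":0.034}]'
python3 - <<'E'
from h import *
s=r.read_state();print(s['ft_force'],s['width'])
snap('top','q1'); snap('scene','q2')
plan([.603,.013,.08],tool(-176)); plan([.603,.013,.08],tool(168))
E
```

```text
time: 18.7
ee_pos: [0.5762, -0.2498, 0.0966]
eef_rot: [0.778, 0.628, -0.001, -0.0]
ft_force: [0.2, -0.3, -0.9]
width: 0.0421
time: 19.12
ee_pos: [0.6268, -0.1161, 0.1584]
eef_rot: [0.778, 0.628, 0.001, 0.001]
ft_force: [0.9, -0.1, -1.5]
width: 0.0424
time: 19.53
ee_pos: [0.6535, 0.0164, 0.1562]
eef_rot: [0.857, 0.515, 0.001, -0.001]
ft_force: [0.2, 2.3, -1.4]
width: 0.0423
time: 19.95
ee_pos: [0.6525, 0.0085, 0.1555]
eef_rot: [0.858, 0.513, -0.0, -0.0]
ft_force: [0.5, 0.1, -1.7]
width: 0.0423
[ 0.52308065  0.12565058 -1.66387408] 0.042299423205924835
shift [-0.0199 -0.0454  0.0753] turn [-5.000e-04  2.000e-04 -2.812e-01] deg 32.2
shift [-0.0199 -0.0454  0.0753] turn [-0.0005  0.0003 -0.1416] deg 16.2
```

```bash
python3 -m crank '[{"x":-0.004,"y":-0.009,"z":0.01,"ax":0,"ay":0,"az":-0.056,"claw":0.034},{"x":-0.008,"y":-0.018,"z":0.02,"ax":0,"ay":0,"az":-0.112,"claw":0.034},{"x":-0.012,"y":-0.027,"z":0.03,"ax":0,"ay":0,"az":-0.168,"claw":0.034},{"x":-0.016,"y":-0.036,"z":0.04,"ax":0,"ay":0,"az":-0.225,"claw":0.034},{"x":-0.02,"y":-0.045,"z":0.05,"ax":0,"ay":0,"az":-0.281,"claw":0.034}]'
python3 -m crank '[{"x":0,"y":0,"z":0.01,"ax":0,"ay":0,"az":0,"claw":0.034},{"x":0,"y":0,"z":0.02,"ax":0,"ay":0,"az":0,"claw":0.034},{"x":0,"y":0,"z":0.03,"ax":0,"ay":0,"az":0,"claw":0.034},{"x":0,"y":0,"z":0.03,"ax":0,"ay":0,"az":0,"claw":0.034},{"x":0,"y":0,"z":0.03,"ax":0,"ay":0,"az":0,"claw":0.034}]'
python3 -c "
from h import *
plan([.603,.013,.006],tool(-176)); print(r.read_state()['ft_force'])"
```

```text
time: 20.47
ee_pos: [0.6029, 0.0132, 0.1047]
eef_rot: [0.68, 0.733, -0.001, -0.0]
ft_force: [-0.3, -1.2, -0.8]
width: 0.0421
time: 20.88
ee_pos: [0.6034, 0.0134, 0.0744]
eef_rot: [0.682, 0.731, -0.001, -0.001]
ft_force: [-0.1, -0.1, -0.2]
width: 0.0425
shift [-0.0003 -0.0003  0.0684] turn [-0.0012  0.0004 -0.0006] deg 0.2
[-0.10321866 -0.05832948 -0.16055792]
```

```bash
python3 -m crank '[{"x":0,"y":0,"z":0.02,"ax":0,"ay":0,"az":0,"claw":0.034},{"x":0,"y":0,"z":0.04,"ax":0,"ay":0,"az":0,"claw":0.034},{"x":0,"y":0,"z":0.055,"ax":0,"ay":0,"az":0,"claw":0.034},{"x":0,"y":0,"z":0.062,"ax":0,"ay":0,"az":0,"claw":0.034},{"x":0,"y":0,"z":0.065,"ax":0,"ay":0,"az":0,"claw":0.034}]'
python3 -m crank '[{"x":0,"y":0,"z":0.001,"ax":0,"ay":0,"az":0,"claw":0.034},{"x":0,"y":0,"z":0.002,"ax":0,"ay":0,"az":0,"claw":0.034},{"x":0,"y":0,"z":0.003,"ax":0,"ay":0,"az":0,"claw":0.034},{"x":0,"y":0,"z":0.003,"ax":0,"ay":0,"az":0,"claw":0.034},{"x":0,"y":0,"z":0.003,"ax":0,"ay":0,"az":0,"claw":0.034}]'
```

```text
time: 21.3
ee_pos: [0.6032, 0.0135, 0.0094]
eef_rot: [0.682, 0.731, -0.001, -0.001]
ft_force: [0.4, -0.2, -0.2]
width: 0.0426
time: 21.72
ee_pos: [0.6037, 0.0137, 0.0077]
eef_rot: [0.682, 0.731, -0.0, -0.0]
ft_force: [0.4, 0.2, -0.7]
width: 0.0422
```

```bash
python3 -m crank '[{"x":0,"y":0,"z":0.001,"ax":0,"ay":0,"az":0,"claw":0.034},{"x":0,"y":0,"z":0.002,"ax":0,"ay":0,"az":0,"claw":0.034},{"x":0,"y":0,"z":0.002,"ax":0,"ay":0,"az":0,"claw":0.034},{"x":0,"y":0,"z":0.002,"ax":0,"ay":0,"az":0,"claw":0.034},{"x":0,"y":0,"z":0.002,"ax":0,"ay":0,"az":0,"claw":0.034}]'
python3 -m crank '[{"x":0,"y":0,"z":0.001,"ax":0,"ay":0,"az":0,"claw":0.034},{"x":0,"y":0,"z":0.001,"ax":0,"ay":0,"az":0,"claw":0.034},{"x":0,"y":0,"z":0.001,"ax":0,"ay":0,"az":0,"claw":0.034},{"x":0,"y":0,"z":0.001,"ax":0,"ay":0,"az":0,"claw":0.034},{"x":0,"y":0,"z":0.001,"ax":0,"ay":0,"az":0,"claw":0.034}]'
```

```text
time: 22.13
ee_pos: [0.6033, 0.0136, 0.0051]
eef_rot: [0.682, 0.732, -0.001, -0.0]
ft_force: [0.7, -0.6, -0.9]
width: 0.0422
time: 22.55
ee_pos: [0.6035, 0.0136, 0.0045]
eef_rot: [0.682, 0.732, -0.0, -0.0]
ft_force: [-1.2, -0.3, 5.6]
width: 0.0425
```

Touchdown on the bench (about 6 N). I'll open the gripper, then lift away.

```bash
python3 -m crank '[{"x":0,"y":0,"z":0,"ax":0,"ay":0,"az":0,"claw":-0.2},{"x":0,"y":0,"z":0,"ax":0,"ay":0,"az":0,"claw":-0.5},{"x":0,"y":0,"z":0,"ax":0,"ay":0,"az":0,"claw":-1},{"x":0,"y":0,"z":0,"ax":0,"ay":0,"az":0,"claw":-1},{"x":0,"y":0,"z":0,"ax":0,"ay":0,"az":0,"claw":-1}]'
python3 -m crank '[{"x":0,"y":0,"z":0,"ax":0,"ay":0,"az":0,"claw":-1},{"x":0,"y":0,"z":0,"ax":0,"ay":0,"az":0,"claw":-1},{"x":0,"y":0,"z":0,"ax":0,"ay":0,"az":0,"claw":-1},{"x":0,"y":0,"z":0,"ax":0,"ay":0,"az":0,"claw":-1},{"x":0,"y":0,"z":0,"ax":0,"ay":0,"az":0,"claw":-1}]'
python3 -m crank '[{"x":0,"y":0,"z":-0.015,"ax":0,"ay":0,"az":0,"claw":-1},{"x":0,"y":0,"z":-0.04,"ax":0,"ay":0,"az":0,"claw":-1},{"x":0,"y":0,"z":-0.075,"ax":0,"ay":0,"az":0,"claw":-1},{"x":0,"y":0,"z":-0.11,"ax":0,"ay":0,"az":0,"claw":-1},{"x":0,"y":0,"z":-0.15,"ax":0,"ay":0,"az":0,"claw":-1}]'
python3 -m crank '[{"x":0.03,"y":0,"z":-0.03,"ax":0,"ay":0,"az":0,"claw":-1},{"x":0.06,"y":-0.01,"z":-0.06,"ax":0,"ay":0,"az":0,"claw":-1},{"x":0.09,"y":-0.02,"z":-0.09,"ax":0,"ay":0,"az":0,"claw":-1},{"x":0.12,"y":-0.03,"z":-0.1,"ax":0,"ay":0,"az":0,"claw":-1},{"x":0.15,"y":-0.05,"z":-0.1,"ax":0,"ay":0,"az":0,"claw":-1}]'
python3 -m crank '[{"x":0.03,"y":-0.02,"z":0,"ax":0,"ay":0,"az":0,"claw":-1},{"x":0.06,"y":-0.04,"z":0,"ax":0,"ay":0,"az":0,"claw":-1},{"x":0.09,"y":-0.06,"z":0,"ax":0,"ay":0,"az":0,"claw":-1},{"x":0.12,"y":-0.08,"z":0,"ax":0,"ay":0,"az":0,"claw":-1},{"x":0.15,"y":-0.1,"z":0,"ax":0,"ay":0,"az":0,"claw":-1}]'
python3 -m crank '[{"x":0,"y":0,"z":0,"ax":0,"ay":0,"az":0,"claw":-1},{"x":0,"y":0,"z":0,"ax":0,"ay":0,"az":0,"claw":-1},{"x":0,"y":0,"z":0,"ax":0,"ay":0,"az":0,"claw":-1},{"x":0,"y":0,"z":0,"ax":0,"ay":0,"az":0,"claw":-1},{"x":0,"y":0,"z":0,"ax":0,"ay":0,"az":0,"claw":-1}]'
python3 - <<'E'
from h import *
c1=snap('top','e1'); c2=snap('scene','e2')
a=cv2.resize(c1['color'][130:300,190:430],None,fx=2.3,fy=2.3,interpolation=2); b=cv2.resize(c2['color'][120:300,210:390],None,fx=1.33*1.6,fy=1.33*1.6,interpolation=2)
p=cv2.resize(c2['color'][125:195,240:320],None,fx=3,fy=3,interpolation=2)
im=np.zeros((600,800,3),'uint8'); im[:a.shape[0],:a.shape[1]]=a[:600,:800]; im[391:600,0:380]=b[165:374,:380]; im[391:600,400:640]=p[:209]
cv2.imwrite('pics/e.png',np.clip(im*1.5,0,255).astype('uint8'))
E
```

```text
time: 22.97
ee_pos: [0.6032, 0.0137, 0.0039]
eef_rot: [0.682, 0.732, -0.001, -0.0]
ft_force: [-0.1, -0.1, 0.1]
width: 0.0681
time: 23.38
ee_pos: [0.6033, 0.0136, 0.0041]
eef_rot: [0.682, 0.731, -0.001, -0.0]
ft_force: [0.8, 0.8, -0.5]
width: 0.0865
time: 23.8
ee_pos: [0.6027, 0.0135, 0.1548]
eef_rot: [0.682, 0.731, -0.001, -0.001]
ft_force: [2.1, 0.2, -0.3]
width: 0.0866
time: 24.22
ee_pos: [0.5445, 0.1617, 0.2578]
eef_rot: [0.682, 0.731, 0.002, 0.001]
ft_force: [1.0, 1.6, 0.3]
width: 0.0869
time: 24.63
ee_pos: [0.4317, 0.3035, 0.2545]
eef_rot: [0.682, 0.731, -0.0, -0.0]
ft_force: [0.5, 1.4, -0.7]
width: 0.0873
time: 25.05
ee_pos: [0.4338, 0.3012, 0.2543]
eef_rot: [0.683, 0.731, -0.001, -0.0]
ft_force: [-0.2, -0.2, -0.9]
width: 0.0868
```

View pics/e.png

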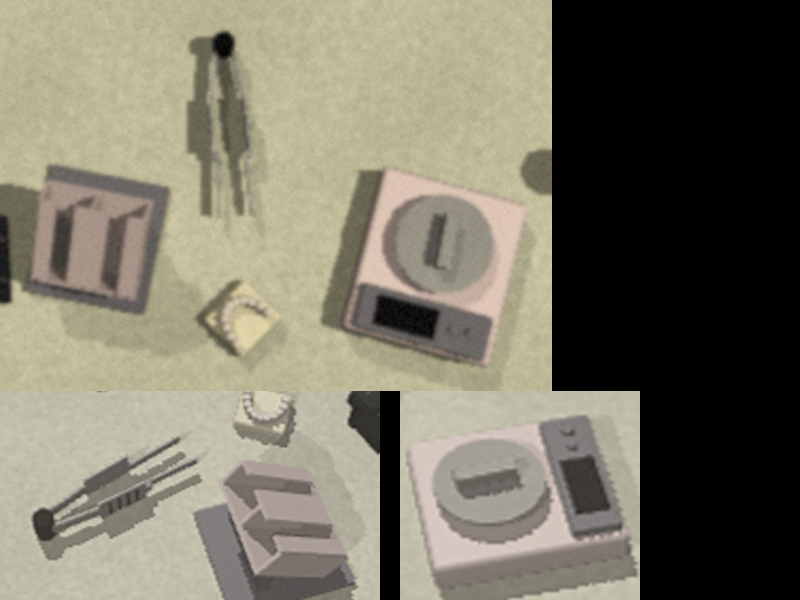

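```bash
python3 -c "
from h import *
c=camera('top'); print('bar mid',onz(c,190+445/2.3,130+242/2.3,.066).round(3),'pan',onz(c,190+444/2.3,130+243/2.3,.05).round(3), r.read_state()['ft_force'])
from bench import close_job; print(close_job())"
```

```text
bar mid [ 0.47  -0.223  0.066] pan [ 0.47  -0.225  0.05 ] [-0.31703598  0.35188853  0.83858917]
the job is handed in; nothing more can be done
None
```

The square bar is lying on the balance pan, the tongs are flat on the bench where they started, and I handed the job in at about 25 s. `close_job()` gives no verdict.

**What I did:**
- I found the square bar in the rack's right pocket. Its dark top, seen through the sight slot, fitted a 16 mm high bar there and an 8 mm bar in the left pocket.
- I gripped the tongs held open at 42 mm, pitched them 35°, and slid them about 67 mm into the pocket. There was no contact force on the way in.
- I squeezed at 60 N. The opening stopped at 34.7 mm, against about 35.5 mm expected with the jaws on the bar.
- I drew the bar out, levelled it, lowered it onto the pan until the wrist force changed by about 5 N, and eased the jaws open there. Then I laid the tongs back and backed the arm away.

**Last checks:**
- **Bar:** it lies flat, and its centre measured about 2 mm from the pan centre in the top view.
- **Tongs:** in both views they lie flat where they were.
- **Other things:** the plaster model and rack look unmoved, and the left pocket still shows its dark bar. I did not measure the jar or the articulator at the end.
- **Arm:** it is clear of everything.

**What disagreed or failed:**
- The two views differed by 3 to 6 mm on some tongs and pan points, which is within the margins needed.
- One colour mask for the pan in the scene view failed, so I did not use it.
- The jaws were hidden from both cameras during insertion, so I relied on calibration and force there.
- One turn on the way back went the wrong way in free air, and I corrected it.

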